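# Set out the cake rings on their cards for filling

### The job

Get the four cake rings ready for filling: take the deep open rings (large round, small round, square, oblong) from the green board and stand each one upright in the middle of the gold card of its own shape and size on the black tray, the square and oblong ones straight with their card's edges. Do not shift or knock over the handled dough cutter and the piping nozzle, which stay on the board.

Things in the scene. Friction and masses are not known exactly. Their poses are not given: they have to be found in the camera images.
- large_round_ring (a point): large round cake ring, outside diameter 66 mm: an open, bottomless stainless-steel ring, 45 mm tall, wall 2.5 mm, about 0.1 kg, loose, standing on the 20 mm thick green board. The point is the ring's centre, half-way up (22.5 mm above its underside); z is up.
- small_round_ring (a point): small round cake ring, outside diameter 42 mm: an open, bottomless stainless-steel ring, 45 mm tall, wall 2.5 mm, about 0.1 kg, loose, standing on the 20 mm thick green board. The point is the ring's centre, half-way up (22.5 mm above its underside); z is up.
- square_ring (a point): square cake ring, 56 x 56 mm outside: an open, bottomless stainless-steel ring, 45 mm tall, wall 2.5 mm, about 0.1 kg, loose, standing on the 20 mm thick green board. The point is the ring's centre, half-way up (22.5 mm above its underside); z is up, x and y are square to its sides.
- oblong_ring (a point): oblong cake ring, 90 mm (along its own x) by 38 mm (along its own y) outside: an open, bottomless stainless-steel ring, 45 mm tall, wall 2.5 mm, about 0.1 kg, loose, standing on the 20 mm thick green board. The point is the ring's centre, half-way up (22.5 mm above its underside); z is up, x and y are square to its sides.
- card_large_round: large round card, diameter 92 mm, plain gold cardboard 2 mm thick, fixed on the black baking tray. Origin at the centre of the card's underside (its pull tab, which sticks out about 23 mm towards the card's own -y, not counted), z up; its underside lies 3 mm above the table. The tray is 320 x 420 mm with a rim 23 mm high.
- card_small_round: small round card, diameter 64 mm, plain gold cardboard 2 mm thick, fixed on the black baking tray. Origin at the centre of the card's underside (its pull tab, which sticks out about 23 mm towards the card's own -y, not counted), z up; its underside lies 3 mm above the table. The tray is 320 x 420 mm with a rim 23 mm high.
- card_square: square card, 80 x 80 mm, plain gold cardboard 2 mm thick, fixed on the black baking tray. Origin at the centre of the card's underside (its pull tab, which sticks out about 23 mm towards the card's own -y, not counted), z up; its underside lies 3 mm above the table. The tray is 320 x 420 mm with a rim 23 mm high; x and y are square to its sides.
- card_oblong: oblong card, 114 mm (along its own x) by 62 mm (along its own y), plain gold cardboard 2 mm thick, fixed on the black baking tray. Origin at the centre of the card's underside (its pull tab, which sticks out about 23 mm towards the card's own -y, not counted), z up; its underside lies 3 mm above the table. The tray is 320 x 420 mm with a rim 23 mm high; x and y are square to its sides.
- dough_cutter (a point): bystander: round steel dough cutter standing on the green board, a low ring of 56 mm diameter and 22 mm height with an arched handle across its top (56 mm high in all), loose. The point is the centre of the low ring, 11 mm above its underside.
- piping_nozzle (a point): bystander: large steel piping nozzle standing on the green board, a cone 34 mm across at its foot and 50 mm high, loose. The point lies on its axis, 25 mm above its underside.
Not all that is in view belongs to the job. Leave any orange look-alike of the part that bears small_round_ring alone.

How it is judged:
At the end, for the whole second after the job is handed in: Each of the four rings stands upright (within about 4.5 degrees) and at rest flat on the card of its own shape and size, its centre within 10 mm of the card's centre; the square ring (any quarter turn) and the oblong ring (either way round) are in line with their card's sides within 10 degrees (horizontal distance between large_round_ring and card_large_round below 0.01 m and z of large_round_ring in the frame of card_large_round between 0.021 and 0.028 m and angle between each of large_round_ring, small_round_ring, square_ring, oblong_ring's own z axis and vertical below 0.08 rad and linear speed of each of ring_large_round, ring_small_round, ring_square, ring_oblong below 0.01 m/s and horizontal distance between small_round_ring and card_small_round below 0.01 m and z of small_round_ring in the frame of card_small_round between 0.021 and 0.028 m and horizontal distance between square_ring and card_square below 0.01 m and z of square_ring in the frame of card_square between 0.021 and 0.028 m and (angle between the x axis of square_ring and the x axis of card_square, either way round below 0.18 rad or angle between the x axis of square_ring and the y axis of card_square, either way round below 0.18 rad) and horizontal distance between oblong_ring and card_oblong below 0.01 m and z of oblong_ring in the frame of card_oblong between 0.021 and 0.028 m and angle between the x axis of oblong_ring and the x axis of card_oblong, either way round below 0.18 rad); the robot touches nothing.
It fails at once if the dough cutter was shifted by more than 15 mm or knocked over (distance of dough_cutter from where it was at the start of the episode above 0.015 m or angle between dough_cutter's own z axis and vertical above 0.6 rad).
It fails at once if the piping nozzle was shifted by more than 15 mm or knocked over (distance of piping_nozzle from where it was at the start of the episode above 0.015 m or angle between piping_nozzle's own z axis and vertical above 0.6 rad).
It also fails if it takes over 115 s, if anything falls off the work surface, if the arm or the gripper's body presses on something with over 40 N, if the wrist force passes 120 N, or if a joint passes its speed limit or range.

### The arm

A 7-joint arm with a two-finger parallel gripper is mounted at the origin on the work surface. World frame = base frame: x ahead of the robot, y to its left, z up, the work surface at z = 0. Lengths are in m, angles in rad, forces in N, time in s.
With the tool pointing down it reaches from about 0.4 to 0.85 m from the base axis. Payload 4.5 kg.
Tool frame: the origin (TCP) lies on the centre line of the jaws, within the pads' length; the fingertips stand 14 mm ahead of it and the grasp point (between the pads) lies 5 mm behind it; y points along the fingers, z is the direction in which the jaws open and shut, and the axes are right-handed (so a half turn about y gives the same grasp; the last joint's range is limited). The gripper opens to 88 mm and grips with 3 to 60 N. Pads are 18 mm wide; open, the fingers measure 123 mm over their backs; the gripper's body (75 mm by 187 mm) begins 45 mm behind the grasp point.
Start: joints at [1.161, 0.689, -0.195, 1.565, 0.157, 0.902, -0.215], TCP at [0.268, -0.564, 0.253] pointing down, gripper open.
Joint ranges: [-3.01, 3.01], [-0.46, 2.08], [-1.47, 1.51], [0.13, 2.56], [-1, 4.14], [0.04, 2.09], [-2.66, 2.66]. Speed limits (rad/s): [2.57, 2.57, 3.14, 3.14, 3.14, 3.14, 3.14].

### API

Orientations are given as a unit quaternion [x, y, z, w].
In Python, from plant import get_state, imaging, job gives the robot as it stands.
- The arm moves only by the tool send_rows, never from a script. Its argument "motion" is a list that holds one entry, the list of rows, each a list of 7 numbers: the turn, a rotation vector about the tool's x, y, z scaled (see below), then the shift along the tool's x, y, z scaled (see below), then the gripper's target within -1 to 1 (shut at 1, half-way at 0, fully open at -1). In form: [[[rx, ry, rz, tx, ty, tz, gripper], ...]]. A call has exactly 5 rows; each row shifts and turns the commanded pose from where the row before left it, along the tool's axes as they then stand; what a row does not reach is not made up. The controller multiplies each number of a shift by 0.02 m and each number of a turn by 0.08 rad. A row lasts 1/12 s, in which the tool goes at most 41.7 mm and 7.16 degrees, less where a joint would pass 70% of its speed; a pose out of reach is approached as far as the arm can. A call with a number of a shift or a turn outside -1 to 1 is refused whole. A call with a gripper value outside its range is refused whole. The fingers move at their own pace and stop on an object; "force" is the grip in N (left out, the last holds). Time passes only in rows, so rows that do not move let the fingers close, or fill a call up. It gives the time, the measured TCP pose, the force and the opening at its end, in the units of the state.
- get_state(): the state, without advancing time (a new reading comes with each control period).
- imaging.snapshot(name): name is "side" or "top"; returns a dict with "img" (400x640x3 uint8, red, green, blue), "camera_matrix" (3x3 intrinsics, pixels), "R" (3x3) and "t" (3): a world point X has camera coordinates R X + t. Camera axes: x right, y down, z forward; pixel columns grow to the right and rows downward; lengths in m; the calibration is good to about 2 mm. A picture is of the moment at which its call begins. There is no depth.
- job.finish_job(): hands the job in, once; it reports no verdict.
The state is a dict: "clock": time; "q": joint angles; "qd": joint speeds; "joint_torque": joint torques, N m; "tool_pos": TCP position; "eef_rot": TCP orientation; "contact_force": force on the tool from outside, world axes, zero at the start; "moment": the same for the moment, N m; "opening": opening from 0.0 (shut) to 1.0 (fully open).
Only numpy, scipy, OpenCV 4.12 (cv2) and the standard library are available. Lean on these libraries where they do the work, as an engineer would, in place of code of your own. Each camera call takes 0.05 s, during which the arm holds its last target.

## Working session

There is one attempt and no reset: what is moved stays moved. The work goes in short steps, Python scripts to look and compute and a tool call to move; the robot and the scene stay as the last step left them, time stands still between calls to the robot, and variables do not carry over. Pictures are saved under pics/ and viewed, and the job is handed in when it is done.

Besides the shell and the picture viewer there is one more tool, called after "Emit:" as a command line: name --argument value ..., lists and objects as JSON in quotes. send_rows: Moves the arm, as the interface text tells. Its arguments: {"type":"object","properties":{"motion":{"type":"array"},"force":{"type":"number"}},"required":["motion"]}

```bash
mkdir -p pics; ls; python3 - <<'E'
from plant import get_state, imaging, job
import cv2,numpy as np
s=get_state()
for k in s: print(k,np.round(s[k],4))
for n in ("top","side"):
    d=imaging.snapshot(n); cv2.imwrite(f"pics/{n}0.png",d["img"][:,:,::-1]); np.savez(f"{n}0.npz",**d)
    print(n,np.round(d["camera_matrix"],2).tolist(),np.round(d["R"],4).tolist(),np.round(d["t"],4))
E
```

```text
pics
clock 0.0
q [ 1.1608  0.69   -0.1945  1.5663  0.1573  0.9025 -0.2151]
qd [-0.0004 -0.0024  0.0005 -0.001  -0.0002  0.0002 -0.0003]
joint_torque [ 4.00000e-04 -5.27563e+01 -1.26710e+00 -1.53427e+01 -5.27000e-02
  6.60000e-03  2.00000e-04]
tool_pos [ 0.2681 -0.5639  0.2519]
eef_rot [-0.1558  0.6904 -0.6891  0.1555]
contact_force [-0.4586 -0.3056 -0.7934]
moment [-0.0367 -0.0412  0.0305]
opening 1.0009
top [[451.19, 0.0, 311.17], [0.0, 451.19, 197.87], [0.0, 0.0, 1.0]] [[0.0229, -0.9996, -0.0137], [-0.9981, -0.0221, -0.0571], [0.0568, 0.0149, -0.9983]] [0.0108 0.4229 1.2766]
side [[390.24, 0.0, 317.05], [0.0, 390.24, 198.31], [0.0, 0.0, 1.0]] [[-0.9698, -0.2434, 0.0185], [-0.1349, 0.4714, -0.8715], [0.2034, -0.8477, -0.49]] [0.4016 0.1302 0.9809]
```

View pics/top0.png

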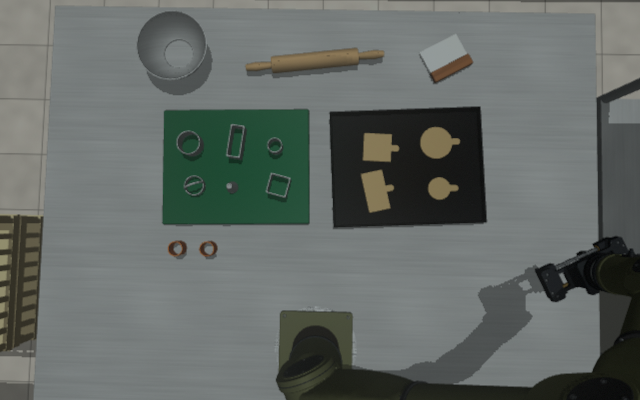

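View pics/side0.png

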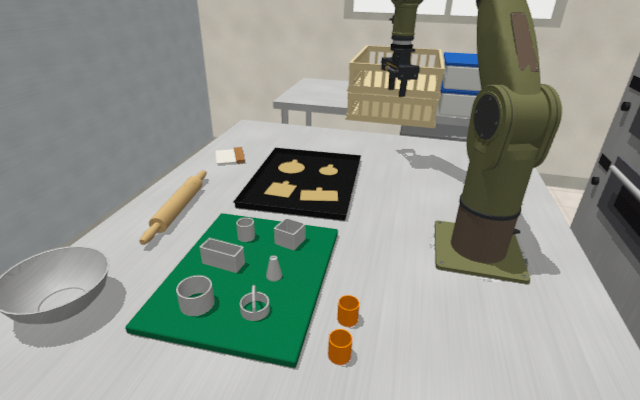

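```bash
python3 - <<'E'
import cv2
im=cv2.imread('pics/top0.png')
cv2.imwrite('pics/crop_a.png',cv2.resize(im[100:265,155:320],None,fx=3.6,fy=3.6,interpolation=cv2.INTER_CUBIC))
im=cv2.imread('pics/side0.png')
cv2.imwrite('pics/crop_b.png',cv2.resize(im[205:375,130:370],None,fx=3.3,fy=3.3,interpolation=cv2.INTER_CUBIC))
E
```

```text
(no output)
```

View pics/crop_a.png

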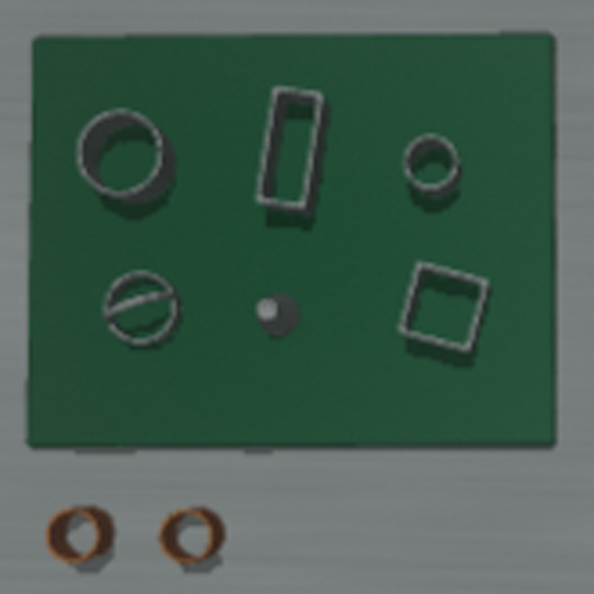

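View pics/crop_b.png

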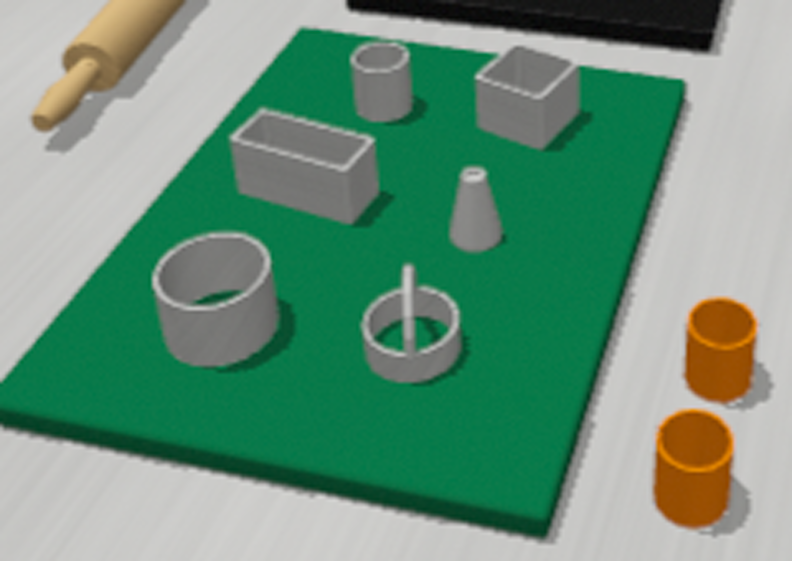

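The pictures show these candidates, by pixel in the top view:
- **Large round:** steel ring at (189,143). The lookalike is the low cutter with the handle at (194,185).
- **Small round:** steel ring at (275,145). The orange lookalikes at (177,248) and (208,248) stay where they are.
- **Oblong:** (235,141).
- **Square:** (279,185).
- **Nozzle, to avoid:** (231,187).

The crops confirm the choice. Next I measure positions.

```bash
cat > h.py <<'E'
import numpy as np,cv2
from scipy.spatial.transform import Rotation as Ro
def cast(d,uv,z):
    uv=np.atleast_2d(uv).astype(float); K=d["camera_matrix"];R=d["R"];t=d["t"]
    c=-R.T@t
    r=(np.c_[uv,np.ones(len(uv))]@np.linalg.inv(K).T)@R
    return (c+r*((z-c[2])/r[:,2])[:,None])[:,:2]
def proj(d,X):
    X=np.atleast_2d(X); p=X@d["R"].T+d["t"]; p=p@d["camera_matrix"].T; return p[:,:2]/p[:,2:]
def rect(P):
    P=(P*1000).astype(np.float32); (c,s,a)=cv2.minAreaRect(P)
    b=cv2.boxPoints((c,s,a)); e1=b[1]-b[0]; e2=b[2]-b[1]
    e=e1 if np.hypot(*e1)>np.hypot(*e2) else e2
    return np.array(c), sorted(s), np.degrees(np.arctan2(e[1],e[0]))%180
E
python3 - <<'E'
from h import *
d=dict(np.load('top0.npz')); im=d["img"].astype(int)
hsv=cv2.cvtColor(d["img"],cv2.COLOR_RGB2HSV)
# rim: brightness, low saturation, upsampled
up=cv2.resize(d["img"],None,fx=4,fy=4,interpolation=cv2.INTER_CUBIC).astype(int)
red=up[:,:,0]
for n,(u,v),r in [("large",(189,143),17),("small",(275,145),12),("square",(279,185),18),("oblong",(235,141),24),("cutter",(194,185),15),("nozzle",(231,187),9)]:
    y0,x0=4*(v-r),4*(u-r); sub=red[y0:4*(v+r),x0:4*(u+r)]
    m=(sub>95).astype(np.uint8)
    cs,_=cv2.findContours(m,cv2.RETR_EXTERNAL,cv2.CHAIN_APPROX_NONE)
    c=max(cs,key=cv2.contourArea)[:,0,:]+[x0,y0]
    uv=(c+0.5)/4-0.5
    z=.076 if n=="cutter" else .065
    if n=="cutter": z=.042
    P=cast(d,uv,z)
    cc,R_=cv2.minEnclosingCircle((P*1000).astype(np.float32))
    print(n,"rect",*rect(P),"circ",np.round(cc,1),round(2*R_,1))
# cards
m=cv2.inRange(hsv,(12,60,80),(30,255,255))
up=cv2.resize(m,None,fx=4,fy=4,interpolation=cv2.INTER_LINEAR)
up[:, :4*340]=0; up[:4*110]=0; up[4*225:]=0
cs,_=cv2.findContours((up>127).astype(np.uint8),cv2.RETR_EXTERNAL,cv2.CHAIN_APPROX_NONE)
for c in cs:
    if cv2.contourArea(c)<500: continue
    mm=np.zeros_like(up); cv2.drawContours(mm,[c],-1,255,-1)
    mm=cv2.morphologyEx(mm,cv2.MORPH_OPEN,cv2.getStructuringElement(cv2.MORPH_ELLIPSE,(41,41)))
    # remove the tab (narrow)
    k,_=cv2.findContours(mm,cv2.RETR_EXTERNAL,cv2.CHAIN_APPROX_NONE)
    k=max(k,key=cv2.contourArea)
    P=cast(d,(k[:,0,:]+.5)/4-.5,.005)
    M=cv2.moments(k); cen=cast(d,(np.array([M['m10'],M['m01']])/M['m00']+.5)/4-.5,.005)
    cc,R_=cv2.minEnclosingCircle((P*1000).astype(np.float32))
    print("card",np.round(k[:,0].mean(0)/4),"rect",*rect(P),"circ",np.round(cc,1),round(2*R_,1),"cen",np.round(cen*1000,1))
E
```

```text
large rect [575.87518311 334.50112915] [2.083894729614258, 3.5168700218200684] 2.1294508 circ [575.9 334.2] 3.8
small rect [557.54589844 106.63787842] [2.07151460647583, 3.4727771282196045] 1.5320586 circ [557.5 107. ] 3.7
square rect [473.75717163  83.24263763] [4.461328506469727, 8.430706024169922] 50.062477 circ [473.2  83.7] 8.6
oblong rect [615.1875    216.3371582] [5.111170291900635, 14.645731925964355] 61.742863 circ [613.9 217. ] 14.7
cutter rect [453.03799438 360.06280518] [4.4737935066223145, 26.35831642150879] 110.63184 circ [452.6 359.9] 26.4
nozzle rect [448.58621216 246.91802979] [13.105504035949707, 13.144716262817383] 91.25183 circ [448.6 246.9] 14.7
card [439. 188.] rect [ 459.77368164 -344.70306396] [62.28049850463867, 62.305076599121094] 45.97126 circ [ 458.9 -346.1] 67.8 cen [[ 459.4 -345.3]]
card [376. 191.] rect [ 448.21304321 -164.69677734] [67.75546264648438, 114.877197265625] 13.427465 circ [ 447.6 -162.1] 119.4 cen [[ 447.5 -162.9]]
card [377. 147.] rect [ 574.51916504 -167.68844604] [82.20893859863281, 87.19499969482422] 87.22525 circ [ 574.2 -166.2] 102.0 cen [[ 574.3 -166.4]]
card [436. 143.] rect [ 591.51226807 -334.82876587] [89.63880920410156, 90.32476806640625] 46.085297 circ [ 591.8 -335.9] 95.4 cen [[ 591.6 -335.2]]
```

```bash
python3 - <<'E'
from h import *
d=dict(np.load('top0.npz'))
up=cv2.resize(d["img"],None,fx=4,fy=4,interpolation=cv2.INTER_CUBIC).astype(int)
red=up[:,:,0]
print(d["img"][143,174:206,0], d["img"][143,174:206,1])
for n,(u,v),r in [("large",(189,143),18),("small",(275,145),12),("square",(279,185),18),("oblong",(235,141),24),("cutter",(194,185),15)]:
  for th in (60,70,80):
    y0,x0=4*(v-r),4*(u-r); sub=red[y0:4*(v+r),x0:4*(u+r)]
    m=(sub>th).astype(np.uint8)
    ys,xs=np.nonzero(m); 
    cs,_=cv2.findContours(m,cv2.RETR_EXTERNAL,cv2.CHAIN_APPROX_NONE)
    c=np.vstack([k[:,0] for k in cs if len(k)>15])+[x0,y0]
    P=cast(d,(c+0.5)/4-0.5,.042 if n=="cutter" else .065)
    cc,R_=cv2.minEnclosingCircle((P*1000).astype(np.float32))
    q=rect(P); print(n,th,len(cs),"rect",np.round(q[0],1),np.round(q[1],1),round(q[2],1),"circ",np.round(cc,1),round(2*R_,1))
hsv=cv2.cvtColor(d["img"],cv2.COLOR_RGB2HSV)
m=cv2.inRange(hsv,(12,60,80),(30,255,255))
up=cv2.resize(m,None,fx=4,fy=4,interpolation=cv2.INTER_LINEAR)
up[:, :4*340]=0; up[:4*110]=0; up[4*225:]=0
cs,_=cv2.findContours((up>127).astype(np.uint8),cv2.RETR_EXTERNAL,cv2.CHAIN_APPROX_NONE)
for c in cs:
    if cv2.contourArea(c)<500: continue
    mm=np.zeros_like(up); cv2.drawContours(mm,[c],-1,255,-1)
    mm=cv2.morphologyEx(mm,cv2.MORPH_OPEN,cv2.getStructuringElement(cv2.MORPH_ELLIPSE,(75,75)))
    k,_=cv2.findContours(mm,cv2.RETR_EXTERNAL,cv2.CHAIN_APPROX_NONE)
    k=max(k,key=cv2.contourArea)
    P=cast(d,(k[:,0,:]+.5)/4-.5,.005); q=rect(P)
    cc,R_=cv2.minEnclosingCircle((P*1000).astype(np.float32))
    print("card",np.round(k[:,0].mean(0)/4),"rect",np.round(q[0],1),np.round(q[1],1),round(q[2],1),"circ",np.round(cc,1),round(2*R_,1))
E
```

```text
[34 36 72 95 46 45 44 43 35 29 33 33 32 32 32 32 33 33 32 33 33 34 32 32
 64 87 46 46 46 41 32 33] [ 72  73  92 101  49  49  48  49  49  58  72  72  72  72  72  72  72  73
  72  73  73  73  73  73  90 101  50  50  49  56  70  74]
large 60 1 rect [567.3 364.3] [66.2 68.2] 49.3 circ [567.1 364.5] 69.0
large 70 3 rect [567.6 364.6] [65.1 66.2] 48.9 circ [567.3 364.7] 67.8
large 80 9 rect [567.6 364.8] [61.4 64.1] 89.7 circ [567.4 364.6] 66.7
small 60 1 rect [564.8 124.8] [43.  43.3] 46.1 circ [564.5 125. ] 44.9
small 70 5 rect [564.8 125.1] [40.1 42.5] 1.2 circ [564.5 125.1] 43.5
small 80 6 rect [563.5 124.5] [38.9 39.4] 88.9 circ [564.4 124.8] 42.2
square 60 1 rect [454.1 112.3] [59.8 59.8] 166.4 circ [454.2 112.4] 79.0
square 70 1 rect [454.1 112.3] [58.8 58.9] 76.2 circ [454.2 112.4] 78.2
square 80 2 rect [454.2 112.2] [57.7 57.9] 76.0 circ [454.3 112.2] 77.0
oblong 60 1 rect [573.8 234.1] [41.6 94. ] 172.8 circ [573.9 233.9] 98.3
oblong 70 1 rect [573.9 233.9] [40.7 92.7] 172.8 circ [573.8 233.7] 97.1
oblong 80 8 rect [574.  234.1] [39.7 91.4] 173.0 circ [573.9 233.7] 96.2
cutter 60 2 rect [450.  350.6] [57.2 57.3] 68.0 circ [450.  350.8] 58.6
cutter 70 7 rect [450.1 350.4] [55.8 56. ] 161.4 circ [450.1 350.9] 57.5
cutter 80 12 rect [448.2 353.2] [49.7 55.7] 45.8 circ [450.  351.1] 56.3
card [439. 188.] rect [ 459.2 -344.9] [61.3 61.8] 136.0 circ [ 458.9 -345. ] 64.3
card [375. 191.] rect [ 447.8 -163.6] [ 64.9 114.4] 13.4 circ [ 446.8 -159.3] 114.4
card [377. 147.] rect [ 575.3 -166.7] [81.  84.6] 89.3 circ [ 574.1 -166.1] 92.0
card [436. 143.] rect [ 591.5 -334.8] [89.6 90.3] 46.1 circ [ 591.7 -335.3] 92.2
```

```bash
python3 - <<'E'
from h import *
d=dict(np.load('top0.npz'))
hsv=cv2.cvtColor(d["img"],cv2.COLOR_RGB2HSV)
m=cv2.inRange(hsv,(12,60,80),(30,255,255))
up=cv2.resize(m,None,fx=4,fy=4,interpolation=cv2.INTER_LINEAR)
up[:, :4*340]=0; up[:4*110]=0; up[4*225:]=0
cs,_=cv2.findContours((up>127).astype(np.uint8),cv2.RETR_EXTERNAL,cv2.CHAIN_APPROX_NONE)
for n,c0,a,L,W in (("sq",(574.5,-165),-2,80,80),("obl",(447.5,-162.4),13.4,114,62)):
    c0=np.array(c0)
    px=proj(d,[*(c0/1000),.005])[0]*4
    c=max(cs,key=lambda k:cv2.pointPolygonTest(k,tuple(map(float,px)),True))
    P=cast(d,(c[:,0]+.5)/4-.5,.005)*1000
    for it in range(3):
        R=np.array([[np.cos(np.radians(a)),np.sin(np.radians(a))],[-np.sin(np.radians(a)),np.cos(np.radians(a))]])
        Q=(P-c0)@R.T
        o={}
        for s,ax,h in ((1,0,L/2),(-1,0,L/2),(1,1,W/2),(-1,1,W/2)):
            sel=(abs(Q[:,ax]-s*h)<6)&(abs(Q[:,1-ax])<(W if ax==0 else L)/2-8)
            if (ax,s)==(1,-1): sel&=abs(Q[:,0])>22
            vx,vy,x,y=cv2.fitLine(Q[sel].astype(np.float32),cv2.DIST_L2,0,.01,.01).ravel()
            dev=np.degrees(np.arctan2(vy,vx)) if ax==1 else np.degrees(np.arctan2(-vx,vy))
            dev=(dev+90)%180-90
            o[(ax,s)]=((y-x*vy/vx) if ax==1 else x-y*vx/vy, dev)
        print(n,{k:np.round(v,2).tolist() for k,v in o.items()})
        off=np.array([(o[0,1][0]+o[0,-1][0])/2,(o[1,1][0]+o[1,-1][0])/2])
        c0=c0+R.T@off; a+=np.mean([v[1] for v in o.values()])
        print(n,np.round(c0,1),round(a,2))
E
```

```text
sq {(0, 1): [40.2400016784668, -0.7099999785423279], (0, -1): [-40.290000915527344, -0.27000001072883606], (1, 1): [39.529998779296875, -0.27000001072883606], (1, -1): [-41.099998474121094, -0.27000001072883606]}
sq [ 574.5 -165.8] -2.38
sq {(0, 1): [40.27000045776367, -0.3499999940395355], (0, -1): [-40.2599983215332, 0.05000000074505806], (1, 1): [40.310001373291016, 0.10000000149011612], (1, -1): [-40.31999969482422, 0.09000000357627869]}
sq [ 574.5 -165.8] -2.41
sq {(0, 1): [40.2599983215332, -0.3199999928474426], (0, -1): [-40.2599983215332, 0.07999999821186066], (1, 1): [40.310001373291016, 0.11999999731779099], (1, -1): [-40.310001373291016, 0.11999999731779099]}
sq [ 574.5 -165.8] -2.41
obl {(0, 1): [57.41999816894531, -0.49000000953674316], (0, -1): [-56.97999954223633, 0.07000000029802322], (1, 1): [30.950000762939453, -0.07000000029802322], (1, -1): [-31.3799991607666, -0.3100000023841858]}
obl [ 447.8 -162.6] 13.2
obl {(0, 1): [57.18000030517578, -0.20000000298023224], (0, -1): [-57.20000076293945, 0.27000001072883606], (1, 1): [31.170000076293945, 0.12999999523162842], (1, -1): [-31.149999618530273, -0.10000000149011612]}
obl [ 447.8 -162.6] 13.23
obl {(0, 1): [57.189998626708984, -0.23000000417232513], (0, -1): [-57.189998626708984, 0.23999999463558197], (1, 1): [31.15999984741211, 0.10999999940395355], (1, -1): [-31.15999984741211, -0.11999999731779099]}
obl [ 447.8 -162.6] 13.23
```

```bash
cat >> h.py <<'E'
def plan(target,yaw=None):
    """target xyz mm, yaw deg of jaw direction in world (mod 180). prints remaining shift (tool axes) in units of 20mm and turn about tool y in units of .08 rad"""
    from plant import get_state
    s=get_state(); p=np.array(s["tool_pos"])*1000; R=Ro.from_quat(s["eef_rot"]).as_matrix()
    zx=R[:,2]; cur=np.degrees(np.arctan2(zx[1],zx[0]))
    print("t",round(s["clock"],2),"pos",np.round(p,1),"jaw",round(cur,2),"tool x",np.round(R[:,0],3),"y",np.round(R[:,1],3),"z",np.round(R[:,2],3),"open",round(float(s["opening"]),3),"F",np.round(s["contact_force"],1),"q",np.round(s["q"],2))
    if yaw is not None:
        dy=(yaw-cur+90)%180-90
        # turn about tool y by ang (tool y down => world -ang)
        print("turn y units",round(-np.radians(dy)/.08,3),"dyaw",round(dy,2))
    dd=np.array(target)-p
    print("shift now",np.round(R.T@dd/20,3))
    if yaw is not None:
        Rn=Ro.from_euler('z',dy,degrees=True).as_matrix()@R
        print("shift after turn",np.round(Rn.T@dd/20,3))
E
python3 -c "
from h import *
plan((564.7,125,150),90)"
```

```text
t 0.1 pos [ 268.1 -564.   252. ] jaw -64.57 tool x [-0.903 -0.429  0.   ] y [-0.001  0.001 -1.   ] z [ 0.429 -0.903 -0.002] open 0.999 F [ 0.7 -0.1 -0.8] q [ 1.16  0.69 -0.19  1.57  0.16  0.9  -0.22]
turn y units 5.548 dyaw -25.43
shift now [-28.188   5.137 -24.735]
shift after turn [-14.832   5.155 -34.441]
```

Emit:
send_rows --motion '[[[0, 1, 0, -0.8, 0, -1, -1], [0, 1, 0, -0.6, 0, -1, -1], [0, 1, 0, -0.6, 0, -1, -1], [0, 1, 0, -0.5, 0, -1, -1], [0, 1, 0, -0.5, 0, -1, -1]]]' --force 15

```text
clock: 0.52
tool_pos: [0.297, -0.45, 0.2524]
eef_rot: [-0.014, 0.707, -0.707, 0.014]
contact_force: [1.6, -0.5, 0.6]
opening: 0.999
```

```bash
python3 -c "
from h import *
plan((564.7,125,150),90)"
```

```text
t 0.52 pos [ 297.  -450.   252.4] jaw -87.75 tool x [-0.999 -0.039  0.001] y [-0.001  0.001 -1.   ] z [ 0.039 -0.999 -0.001] open 0.999 F [ 1.6 -0.5  0.6] q [ 0.95  0.57 -0.07  1.83  0.06  0.74 -0.69]
turn y units 0.491 dyaw -2.25
shift now [-14.506   5.135 -28.197]
shift after turn [-13.388   5.137 -28.744]
```

Emit:
send_rows --motion '[[[0, 0.5, 0, -0.5, 0.1, -1, -1], [0, 0, 0, -0.5, 0.1, -1, -1], [0, 0, 0, -0.5, 0.1, -1, -1], [0, 0, 0, -0.5, 0.1, -1, -1], [0, 0, 0, -0.5, 0.1, -1, -1]]]'

```text
clock: 0.93
tool_pos: [0.3464, -0.3495, 0.2425]
eef_rot: [-0.002, 0.707, -0.707, 0.001]
contact_force: [1.2, 0.7, -0.1]
opening: 1.003
```

Emit:
send_rows --motion '[[[0, 0, 0, -0.5, 0.2, -1, -1], [0, 0, 0, -0.5, 0.2, -1, -1], [0, 0, 0, -0.5, 0.2, -1, -1], [0, 0, 0, -0.5, 0.2, -1, -1], [0, 0, 0, -0.5, 0.2, -1, -1]]]'

```text
clock: 1.35
tool_pos: [0.3961, -0.2495, 0.2224]
eef_rot: [-0.001, 0.707, -0.707, 0.001]
contact_force: [0.0, -0.8, -0.6]
opening: 0.998
```

Emit:
send_rows --motion '[[[0, 0, 0, -0.5, 0.2, -1, -1], [0, 0, 0, -0.5, 0.2, -1, -1], [0, 0, 0, -0.5, 0.2, -1, -1], [0, 0, 0, -0.5, 0.2, -1, -1], [0, 0, 0, -0.5, 0.2, -1, -1]]]'

```text
clock: 1.77
tool_pos: [0.4457, -0.1493, 0.2024]
eef_rot: [-0.001, 0.707, -0.707, 0.001]
contact_force: [-0.1, 0.3, -0.8]
opening: 1.001
```

Emit:
send_rows --motion '[[[0, 0, 0, -0.5, 0.2, -1, -1], [0, 0, 0, -0.5, 0.2, -1, -1], [0, 0, 0, -0.5, 0.2, -1, -1], [0, 0, 0, -0.5, 0.2, -1, -1], [0, 0, 0, -0.5, 0.2, -1, -1]]]'

```text
clock: 2.18
tool_pos: [0.4953, -0.0491, 0.1823]
eef_rot: [0.002, -0.707, 0.707, -0.001]
contact_force: [-0.4, 0.9, -1.2]
opening: 1.0
```

Emit:
send_rows --motion '[[[0, 0, 0, -0.5, 0.2, -1, -1], [0, 0, 0, -0.5, 0.2, -1, -1], [0, 0, 0, -0.5, 0.2, -1, -1], [0, 0, 0, -0.5, 0.2, -1, -1], [0, 0, 0, -0.5, 0.2, -1, -1]]]'

```text
clock: 2.6
tool_pos: [0.5449, 0.0511, 0.1622]
eef_rot: [0.002, -0.707, 0.707, -0.001]
contact_force: [0.0, -0.2, 0.7]
opening: 1.002
```

```bash
python3 -c "
from h import *
plan((564.7,125,100),90)"
```

```text
t 2.6 pos [544.9  51.1 162.2] jaw -89.77 tool x [-1.    -0.004  0.001] y [-0.001 -0.    -1.   ] z [ 0.004 -1.     0.   ] open 1.002 F [ 0.  -0.2  0.7] q [-0.21  0.72  0.06  1.89 -0.08  0.53 -1.67]
turn y units 0.05 dyaw -0.23
shift now [-1.007  3.11  -3.69 ]
shift after turn [-0.993  3.11  -3.694]
```

Emit:
send_rows --motion '[[[0, 0.05, 0, -0.25, 0.4, -0.9, -1], [0, 0, 0, -0.25, 0.4, -0.9, -1], [0, 0, 0, -0.25, 0.4, -0.9, -1], [0, 0, 0, -0.24, 0.4, -0.99, -1], [0, 0, 0, 0, 0.5, 0, -1]]]'

```text
clock: 3.02
tool_pos: [0.5653, 0.1298, 0.1202]
eef_rot: [-0.002, 0.709, -0.706, 0.003]
contact_force: [-0.1, 0.6, -0.9]
opening: 1.001
```

```bash
python3 - <<'E'
from h import *
from plant import imaging
plan((564.7,125,42),90)
for n in ("top","side"):
    d=imaging.snapshot(n); cv2.imwrite(f"pics/{n}1.png",d["img"][:,:,::-1])
    im=d["img"][:,:,::-1]
    if n=="side": cv2.imwrite("pics/side1c.png",cv2.resize(im[100:350,130:380],None,fx=2.4,fy=2.4,interpolation=cv2.INTER_CUBIC))
E
```

```text
t 3.02 pos [565.3 129.8 120.2] jaw -89.65 tool x [-1.    -0.006 -0.002] y [ 0.002  0.004 -1.   ] z [ 0.006 -1.    -0.004] open 1.001 F [-0.1  0.6 -0.9] q [-0.34  0.82  0.07  1.82 -0.11  0.5  -1.76]
turn y units 0.077 dyaw -0.35
shift now [0.039 3.907 0.255]
shift after turn [0.037 3.907 0.256]
```

View pics/side1c.png

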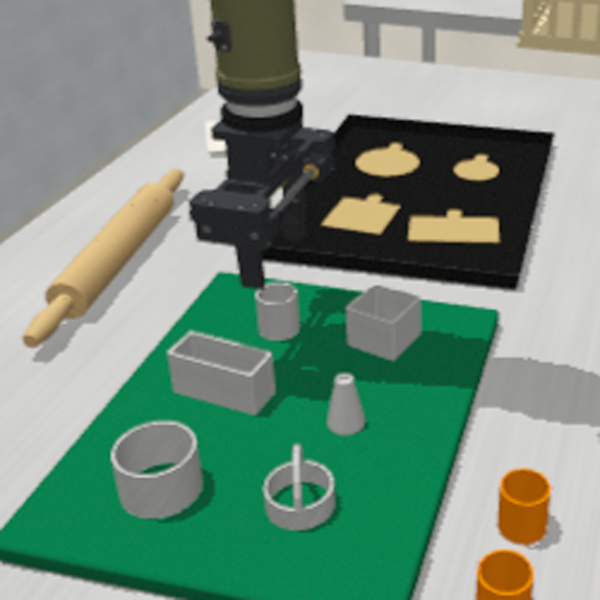

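The open jaws are above the small steel ring, and nothing has been disturbed. I check the settled pose before going down.

```bash
python3 - <<'E'
from h import *
plan((564.7,125,42),90)
E
```

```text
t 3.12 pos [563.  124.1 119. ] jaw -89.91 tool x [-1.    -0.002  0.004] y [-0.004 -0.001 -1.   ] z [ 0.002 -1.     0.001] open 1.002 F [-1.  -0.9  0.2] q [-0.34  0.82  0.07  1.83 -0.11  0.5  -1.76]
turn y units 0.02 dyaw -0.09
shift now [-0.096  3.847 -0.048]
shift after turn [-0.096  3.847 -0.048]
```

Emit:
send_rows --motion '[[[0, 0, 0, -0.05, 0.9, 0, -1], [0, 0, 0, 0, 0.9, 0, -1], [0, 0, 0, 0, 0.9, 0, -1], [0, 0, 0, 0, 0.7, 0, -1], [0, 0, 0, 0, 0.45, 0, -1]]]'

```text
clock: 3.53
tool_pos: [0.5646, 0.1215, 0.0426]
eef_rot: [-0.0, -0.706, 0.708, 0.002]
contact_force: [0.9, 0.3, -0.5]
opening: 1.0
```

Emit:
send_rows --motion '[[[0, 0, 0, 0, 0, 0, -0.5], [0, 0, 0, 0, 0, 0, 0.2], [0, 0, 0, 0, 0, 0, 0.5], [0, 0, 0, 0, 0, 0, 0.5], [0, 0, 0, 0, 0, 0, 0.5]]]' --force 12

```text
clock: 3.95
tool_pos: [0.5661, 0.1239, 0.0446]
eef_rot: [0.001, 0.707, -0.707, 0.0]
contact_force: [0.4, 0.6, -0.3]
opening: 0.649
```

```bash
python3 - <<'E'
from h import *
plan((564.7,125,42),90)
E
```

```text
t 3.95 pos [566.1 123.9  44.6] jaw -90.01 tool x [-1.     0.    -0.002] y [ 0.002  0.    -1.   ] z [-0. -1. -0.] open 0.649 F [ 0.4  0.6 -0.3] q [-0.32  0.94  0.05  1.84 -0.12  0.36 -1.76]
turn y units -0.003 dyaw 0.01
shift now [ 0.068  0.131 -0.056]
shift after turn [ 0.068  0.131 -0.056]
```

Emit:
send_rows --motion '[[[0, 0, 0, 0, 0, 0, 0.6], [0, 0, 0, 0, 0, 0, 0.6], [0, 0, 0, 0, 0, 0, 0.6], [0, 0, 0, 0, 0, 0, 0.6], [0, 0, 0, 0, 0, 0, 0.6]]]' --force 20

```text
clock: 4.37
tool_pos: [0.5657, 0.124, 0.044]
eef_rot: [0.0, 0.707, -0.707, 0.0]
contact_force: [-0.8, 0.8, 3.7]
opening: 0.462
```

```bash
python3 - <<'E'
from h import *
plan((564.7,125,42),90)
E
```

```text
t 4.37 pos [565.7 124.   44. ] jaw -90.01 tool x [-1.     0.    -0.001] y [ 0.001  0.    -1.   ] z [-0. -1. -0.] open 0.462 F [-0.8  0.8  3.7] q [-0.32  0.94  0.05  1.84 -0.12  0.36 -1.76]
turn y units -0.002 dyaw 0.01
shift now [ 0.049  0.102 -0.049]
shift after turn [ 0.049  0.102 -0.049]
```

Emit:
send_rows --motion '[[[0, 0, 0, 0, -0.5, 0, 0.6], [0, 0, 0, 0, -0.9, 0, 0.6], [0, 0, 0, 0, -1, 0, 0.6], [0, 0, 0, 0, -1, 0, 0.6], [0, 0, 0, 0, -0.6, 0.3, 0.6]]]'

```text
clock: 4.78
tool_pos: [0.5661, 0.1192, 0.1258]
eef_rot: [0.0, 0.708, -0.707, 0.001]
contact_force: [0.3, 0.1, -0.6]
opening: 0.466
```

Emit:
send_rows --motion '[[[0, 0, 0, 0.2, 0, 0.6, 0.6], [0, 0, 0, 0.25, 0, 1, 0.6], [0, 0, 0, 0.25, 0, 1, 0.6], [0, 0, 0, 0.25, 0, 1, 0.6], [0, 0, 0, 0.25, 0, 1, 0.6]]]'

```text
clock: 5.2
tool_pos: [0.5399, 0.0233, 0.1229]
eef_rot: [0.0, -0.707, 0.708, 0.001]
contact_force: [0.2, -0.6, -0.1]
opening: 0.464
```

Emit:
send_rows --motion '[[[0, 0, 0, 0.25, 0, 1, 0.6], [0, 0, 0, 0.25, 0, 1, 0.6], [0, 0, 0, 0.25, 0, 1, 0.6], [0, 0, 0, 0.25, 0, 1, 0.6], [0, 0, 0, 0.25, 0, 1, 0.6]]]'

```text
clock: 5.62
tool_pos: [0.5146, -0.0764, 0.1229]
eef_rot: [0.0, -0.707, 0.707, 0.001]
contact_force: [0.1, 0.5, -0.8]
opening: 0.462
```

Emit:
send_rows --motion '[[[0, 0, 0, 0.25, 0, 1, 0.6], [0, 0, 0, 0.25, 0, 1, 0.6], [0, 0, 0, 0.25, 0, 1, 0.6], [0, 0, 0, 0.25, 0, 1, 0.6], [0, 0, 0, 0.25, 0, 1, 0.6]]]'

```text
clock: 6.03
tool_pos: [0.4893, -0.1761, 0.1229]
eef_rot: [0.0, -0.707, 0.707, 0.001]
contact_force: [0.5, -1.2, -1.4]
opening: 0.463
```

Emit:
send_rows --motion '[[[0, 0, 0, 0.25, 0, 1, 0.6], [0, 0, 0, 0.25, 0, 1, 0.6], [0, 0, 0, 0.25, 0, 1, 0.6], [0, 0, 0, 0.25, 0, 1, 0.6], [0, 0, 0, 0.25, 0, 1, 0.6]]]'

```text
clock: 6.45
tool_pos: [0.464, -0.2758, 0.1228]
eef_rot: [-0.0, 0.707, -0.707, -0.001]
contact_force: [-0.2, 0.8, -0.8]
opening: 0.463
```

Emit:
send_rows --motion '[[[0, 0, 0, 0.1, 0, 1, 0.6], [0, 0, 0, 0.1, 0, 0.7, 0.6], [0, 0, 0, 0, 0, 0.4, 0.6], [0, 0, 0, 0, 0, 0, 0.6], [0, 0, 0, 0, 0, 0, 0.6]]]'

```text
clock: 6.87
tool_pos: [0.4616, -0.3158, 0.1232]
eef_rot: [-0.0, 0.707, -0.707, -0.001]
contact_force: [0.6, 0.5, -0.5]
opening: 0.464
```

```bash
python3 - <<'E'
from h import *
plan((460,-345,29.5),90)
E
```

```text
t 6.87 pos [ 461.6 -315.8  123.2] jaw -90.05 tool x [-1.     0.001  0.001] y [-0.001  0.001 -1.   ] z [-0.001 -1.    -0.001] open 0.464 F [ 0.6  0.5 -0.5] q [ 0.56  0.79 -0.06  1.88  0.1   0.48 -1.15]
turn y units -0.011 dyaw 0.05
shift now [0.074 4.682 1.463]
shift after turn [0.076 4.682 1.463]
```

Emit:
send_rows --motion '[[[0, 0, 0, 0.04, 0.6, 0.8, 0.6], [0, 0, 0, 0.03, 0.9, 0.66, 0.6], [0, 0, 0, 0, 1, 0, 0.6], [0, 0, 0, 0, 0.8, 0, 0.6], [0, 0, 0, 0, 0.6, 0, 0.6]]]'

```text
clock: 7.28
tool_pos: [0.4608, -0.3433, 0.0442]
eef_rot: [-0.001, 0.708, -0.706, 0.0]
contact_force: [0.2, 0.9, -0.9]
opening: 0.469
```

Emit:
send_rows --motion '[[[0, 0, 0, 0, 0.4, 0, 0.6], [0, 0, 0, 0, 0.25, 0, 0.6], [0, 0, 0, 0, 0.1, 0, 0.6], [0, 0, 0, 0, 0, 0, 0.6], [0, 0, 0, 0, 0, 0, 0.6]]]'

```text
clock: 7.7
tool_pos: [0.4614, -0.3454, 0.0313]
eef_rot: [-0.0, -0.707, 0.707, -0.0]
contact_force: [-0.1, -0.1, 0.0]
opening: 0.468
```

```bash
python3 - <<'E'
from h import *
plan((460,-345,29.5),90)
E
```

```text
t 7.7 pos [ 461.4 -345.4   31.3] jaw -90.0 tool x [-1.    -0.    -0.001] y [ 0.001 -0.001 -1.   ] z [ 0.    -1.     0.001] open 0.468 F [-0.1 -0.1  0. ] q [ 0.59  0.96 -0.05  1.85  0.12  0.34 -1.12]
turn y units 0.001 dyaw -0.0
shift now [ 0.072  0.09  -0.021]
shift after turn [ 0.072  0.09  -0.021]
```

Emit:
send_rows --motion '[[[0, 0, 0, 0.07, 0.1, 0, 0.6], [0, 0, 0, 0, 0.03, 0, 0.6], [0, 0, 0, 0, 0, 0, 0.6], [0, 0, 0, 0, 0, 0, 0.2], [0, 0, 0, 0, 0, 0, -0.3]]]'

```text
clock: 8.12
tool_pos: [0.4599, -0.3457, 0.0287]
eef_rot: [-0.0, -0.707, 0.707, -0.0]
contact_force: [0.5, 0.4, 0.2]
opening: 0.517
```

Emit:
send_rows --motion '[[[0, 0, 0, 0, 0, 0, -0.8], [0, 0, 0, 0, 0, 0, -0.8], [0, 0, 0, 0, 0, 0, -0.8], [0, 0, 0, 0, -0.1, 0, -0.8], [0, 0, 0, 0, -0.3, 0, -0.8]]]'

```text
clock: 8.53
tool_pos: [0.4591, -0.345, 0.0356]
eef_rot: [-0.0, 0.707, -0.707, -0.001]
contact_force: [-0.2, 0.1, 0.5]
opening: 0.888
```

Emit:
send_rows --motion '[[[0, 0, 0, 0, -0.6, 0, -0.8], [0, 0, 0, 0, -1, 0, -0.8], [0, 0, 0, 0, -1, 0, -0.9], [0, 0, 0, 0, -1, 0, -1], [0, 0, 0, -0.2, -0.8, -0.8, -1]]]'

```text
clock: 8.95
tool_pos: [0.4627, -0.3335, 0.1268]
eef_rot: [-0.003, -0.705, 0.709, 0.001]
contact_force: [0.4, -1.0, 1.3]
opening: 1.003
```

```bash
python3 - <<'E'
from h import *
plan((573.9,234,130),82.8)
E
```

```text
t 8.95 pos [ 462.7 -333.5  126.8] jaw -90.32 tool x [-1.     0.006 -0.002] y [ 0.002 -0.005 -1.   ] z [-0.006 -1.     0.005] open 1.003 F [ 0.4 -1.   1.3] q [ 0.58  0.79 -0.06  1.85  0.1   0.5  -1.13]
turn y units 1.5 dyaw -6.88
shift now [ -5.402  -0.284 -28.406]
shift after turn [ -1.962  -0.291 -28.848]
```

Emit:
send_rows --motion '[[[0, 0.75, 0, -0.1, 0, -1, -1], [0, 0.75, 0, -0.05, 0, -1, -1], [0, 0, 0, -0.07, 0, -1, -1], [0, 0, 0, -0.07, 0, -1, -1], [0, 0, 0, -0.07, 0, -1, -1]]]'

```text
clock: 9.37
tool_pos: [0.4795, -0.2296, 0.1254]
eef_rot: [-0.043, -0.706, 0.706, 0.042]
contact_force: [-0.2, -0.2, -0.6]
opening: 0.999
```

Emit:
send_rows --motion '[[[0, 0, 0, -0.07, 0, -1, -1], [0, 0, 0, -0.07, 0, -1, -1], [0, 0, 0, -0.07, 0, -1, -1], [0, 0, 0, -0.07, 0, -1, -1], [0, 0, 0, -0.07, 0, -1, -1]]]'

```text
clock: 9.78
tool_pos: [0.4985, -0.131, 0.1253]
eef_rot: [0.043, 0.706, -0.706, -0.042]
contact_force: [0.3, 1.5, -0.1]
opening: 1.0
```

Emit:
send_rows --motion '[[[0, 0, 0, -0.07, 0, -1, -1], [0, 0, 0, -0.07, 0, -1, -1], [0, 0, 0, -0.07, 0, -1, -1], [0, 0, 0, -0.07, 0, -1, -1], [0, 0, 0, -0.07, 0, -1, -1]]]'

```text
clock: 10.2
tool_pos: [0.5174, -0.0324, 0.1252]
eef_rot: [0.043, 0.706, -0.706, -0.042]
contact_force: [-0.2, 0.4, 0.6]
opening: 1.002
```

Emit:
send_rows --motion '[[[0, 0, 0, -0.07, 0, -1, -1], [0, 0, 0, -0.07, 0, -1, -1], [0, 0, 0, -0.07, 0, -1, -1], [0, 0, 0, -0.07, 0, -1, -1], [0, 0, 0, -0.07, 0, -1, -1]]]'

```text
clock: 10.62
tool_pos: [0.5363, 0.0661, 0.1253]
eef_rot: [0.043, 0.706, -0.706, -0.042]
contact_force: [1.3, 0.4, -0.9]
opening: 0.994
```

Emit:
send_rows --motion '[[[0, 0, 0, -0.07, 0, -1, -1], [0, 0, 0, -0.07, 0, -1, -1], [0, 0, 0, -0.07, 0, -1, -1], [0, 0, 0, -0.07, 0, -1, -1], [0, 0, 0, -0.07, 0, -1, -1]]]'

```text
clock: 11.03
tool_pos: [0.5551, 0.1646, 0.1253]
eef_rot: [0.043, 0.706, -0.706, -0.042]
contact_force: [0.1, -0.0, -0.2]
opening: 1.003
```

Emit:
send_rows --motion '[[[0, 0, 0, -0.07, 0, -1, -1], [0, 0, 0, -0.07, 0, -0.8, -1], [0, 0, 0, 0, 0, -0.5, -1], [0, 0, 0, 0, 0, 0, -1], [0, 0, 0, 0, 0, 0, -1]]]'

```text
clock: 11.45
tool_pos: [0.563, 0.2084, 0.1246]
eef_rot: [-0.042, -0.706, 0.706, 0.042]
contact_force: [1.0, -0.4, -0.3]
opening: 0.994
```

```bash
python3 - <<'E'
from h import *
from plant import imaging
plan((573.9,234,42),82.8)
d=imaging.snapshot("side");im=d["img"][:,:,::-1]; cv2.imwrite("pics/side2c.png",cv2.resize(im[100:350,130:380],None,fx=2.4,fy=2.4,interpolation=cv2.INTER_CUBIC))
E
```

```text
t 11.45 pos [563.  208.4 124.6] jaw -96.86 tool x [-0.993  0.119 -0.   ] y [ 0. -0. -1.] z [-0.119 -0.993  0.   ] open 0.994 F [ 1.  -0.4 -0.3] q [-0.51  0.83  0.13  1.76 -0.19  0.56 -1.95]
turn y units 0.074 dyaw -0.34
shift now [-0.387  4.128 -1.335]
shift after turn [-0.379  4.128 -1.337]
```

View pics/side2c.png

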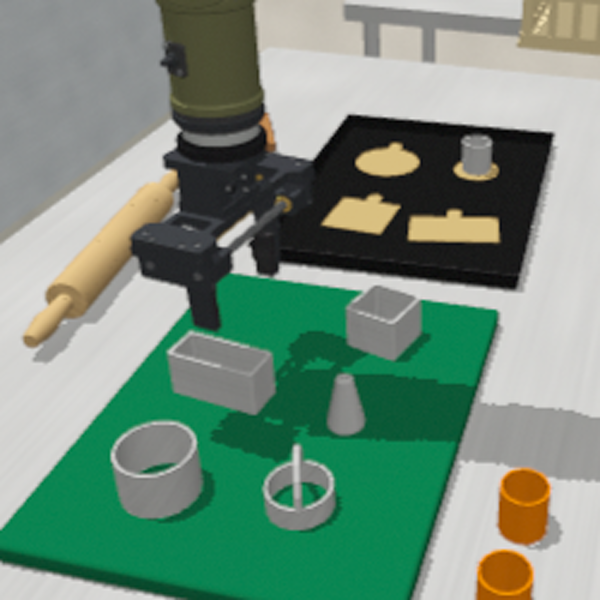

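The small ring stands upright on its card, at about (476,155) in the crop. The jaws are just beside the oblong ring.

Emit:
send_rows --motion '[[[0, 0.07, 0, -0.2, 0.2, -0.7, -1], [0, 0, 0, -0.18, 0.3, -0.64, -1], [0, 0, 0, 0, 0.4, 0, -1], [0, 0, 0, 0, 0.5, 0, -1], [0, 0, 0, 0, 0.5, 0, -1]]]'

```text
clock: 11.92
tool_pos: [0.5737, 0.2322, 0.0853]
eef_rot: [-0.045, -0.705, 0.706, 0.045]
contact_force: [-0.3, -0.5, 0.2]
opening: 0.997
```

Emit:
send_rows --motion '[[[0, 0, 0, 0, 0.7, 0, -0.9], [0, 0, 0, 0, 0.7, 0, -0.8], [0, 0, 0, 0, 0.5, 0, -0.6], [0, 0, 0, 0, 0.25, 0, -0.4], [0, 0, 0, 0, 0, 0, -0.4]]]'

```text
clock: 12.33
tool_pos: [0.573, 0.2337, 0.0413]
eef_rot: [-0.044, -0.705, 0.706, 0.045]
contact_force: [0.2, 0.8, -0.2]
opening: 0.71
```

```bash
python3 - <<'E'
from h import *
plan((573.9,234,42),82.8)
E
```

```text
t 12.33 pos [573.  233.7  41.3] jaw -97.22 tool x [-0.992  0.126  0.002] y [-0.003 -0.001 -1.   ] z [-0.126 -0.992  0.002] open 0.71 F [ 0.2  0.8 -0.2] q [-0.52  0.98  0.11  1.71 -0.21  0.46 -1.97]
turn y units -0.004 dyaw 0.02
shift now [-0.041 -0.033 -0.019]
shift after turn [-0.041 -0.033 -0.019]
```

Emit:
send_rows --motion '[[[0, 0, 0, -0.04, 0, 0, 0.7], [0, 0, 0, 0, 0, 0, 0.7], [0, 0, 0, 0, 0, 0, 0.7], [0, 0, 0, 0, 0, 0, 0.7], [0, 0, 0, 0, 0, 0, 0.7]]]'

```text
clock: 12.75
tool_pos: [0.5753, 0.2345, 0.0438]
eef_rot: [0.045, 0.706, -0.706, -0.044]
contact_force: [0.6, 0.0, 2.7]
opening: 0.432
```

Emit:
send_rows --motion '[[[0, 0, 0, 0, 0, 0, 0.7], [0, 0, 0, 0, -0.4, 0, 0.7], [0, 0, 0, 0, -0.8, 0, 0.7], [0, 0, 0, 0, -1, 0, 0.7], [0, 0, 0, 0, -1, 0, 0.7]]]'

```text
clock: 13.17
tool_pos: [0.5742, 0.234, 0.1077]
eef_rot: [-0.044, -0.705, 0.706, 0.045]
contact_force: [0.5, 0.7, -1.7]
opening: 0.43
```

```bash
python3 - <<'E'
from h import *
plan((448,-162.6,130),103.2)
E
```

```text
t 13.17 pos [574.2 234.  107.7] jaw -97.21 tool x [-0.992  0.125  0.001] y [-0.001 -0.001 -1.   ] z [-0.125 -0.992  0.001] open 0.43 F [ 0.5  0.7 -1.7] q [-0.54  0.88  0.14  1.7  -0.2   0.58 -1.98]
turn y units -4.452 dyaw 20.41
shift now [ 3.772 -1.092 20.466]
shift after turn [10.671 -1.085 17.867]
```

Emit:
send_rows --motion '[[[0, -0.89, 0, 0.2, -0.6, 0.8, 0.7], [0, -0.89, 0, 0.25, -0.5, 1, 0.7], [0, -0.89, 0, 0.3, 0, 1, 0.7], [0, -0.89, 0, 0.4, 0, 1, 0.7], [0, -0.89, 0, 0.5, 0, 1, 0.7]]]'

```text
clock: 13.58
tool_pos: [0.5439, 0.1365, 0.1298]
eef_rot: [0.082, -0.702, 0.702, -0.083]
contact_force: [-0.8, -0.9, -1.5]
opening: 0.431
```

```bash
python3 - <<'E'
from h import *
plan((448,-162.6,130),103.2)
E
```

```text
t 13.58 pos [543.9 136.5 129.8] jaw -76.57 tool x [-0.973 -0.232 -0.001] y [ 0.001  0.    -1.   ] z [ 0.232 -0.973  0.   ] open 0.431 F [-0.8 -0.9 -1.5] q [-0.34  0.78  0.02  1.87 -0.03  0.49 -1.63]
turn y units 0.049 dyaw -0.23
shift now [ 8.1360e+00 -1.3000e-02  1.3432e+01]
shift after turn [ 8.0830e+00 -1.3000e-02  1.3463e+01]
```

Emit:
send_rows --motion '[[[0, 0.05, 0, 0.6, 0, 1, 0.7], [0, 0, 0, 0.6, 0, 1, 0.7], [0, 0, 0, 0.6, 0, 1, 0.7], [0, 0, 0, 0.6, 0, 1, 0.7], [0, 0, 0, 0.6, 0, 1, 0.7]]]'

```text
clock: 14.0
tool_pos: [0.5077, 0.0251, 0.1295]
eef_rot: [0.08, -0.702, 0.703, -0.08]
contact_force: [-0.2, -0.7, -0.9]
opening: 0.424
```

Emit:
send_rows --motion '[[[0, 0, 0, 0.6, 0, 1, 0.7], [0, 0, 0, 0.6, 0, 1, 0.7], [0, 0, 0, 0.6, 0, 1, 0.7], [0, 0, 0, 0.6, 0, 1, 0.7], [0, 0, 0, 0.6, 0, 1, 0.7]]]'

```text
clock: 14.42
tool_pos: [0.4717, -0.0858, 0.1295]
eef_rot: [0.08, -0.702, 0.703, -0.08]
contact_force: [0.3, -0.5, -0.8]
opening: 0.429
```

Emit:
send_rows --motion '[[[0, 0, 0, 0.6, 0, 1, 0.7], [0, 0, 0, 0.6, 0, 1, 0.7], [0, 0, 0, 0.5, 0, 0.8, 0.7], [0, 0, 0, 0.3, 0.4, 0.5, 0.7], [0, 0, 0, 0, 0.5, 0, 0.7]]]'

```text
clock: 14.83
tool_pos: [0.4473, -0.1614, 0.1114]
eef_rot: [0.078, -0.702, 0.704, -0.078]
contact_force: [-0.2, 0.4, -1.2]
opening: 0.431
```

```bash
python3 - <<'E'
from h import *
plan((448,-162.6,29),103.2)
E
```

```text
t 14.83 pos [ 447.3 -161.4  111.4] jaw -77.33 tool x [-0.976 -0.219 -0.   ] y [ 0.001 -0.002 -1.   ] z [ 0.219 -0.976  0.003] open 0.431 F [-0.2  0.4 -1.2] q [ 0.28  0.75 -0.05  2.13  0.13  0.26 -1.24]
turn y units -0.115 dyaw 0.53
shift now [-0.02   4.122  0.057]
shift after turn [-0.019  4.122  0.057]
```

Emit:
send_rows --motion '[[[0, -0.05, 0, 0, 0.9, 0, 0.7], [0, 0, 0, 0, 1, 0, 0.7], [0, 0, 0, 0, 1, 0, 0.7], [0, 0, 0, 0, 0.6, 0, 0.7], [0, 0, 0, 0, 0.35, 0, 0.7]]]'

```text
clock: 15.25
tool_pos: [0.4477, -0.1573, 0.0324]
eef_rot: [-0.082, 0.703, -0.702, 0.081]
contact_force: [-0.2, -0.1, -1.1]
opening: 0.43
```

Emit:
send_rows --motion '[[[0, 0, 0, 0, 0.15, 0, 0.7], [0, 0, 0, 0, 0, 0, 0.7], [0, 0, 0, 0, 0, 0, 0.7], [0, 0, 0, 0, 0, 0, 0.7], [0, 0, 0, 0, 0, 0, 0.7]]]'

```text
clock: 15.67
tool_pos: [0.4484, -0.1581, 0.0318]
eef_rot: [0.081, -0.702, 0.703, -0.082]
contact_force: [-0.9, -0.4, -0.8]
opening: 0.43
```

```bash
python3 - <<'E'
from h import *
plan((448,-162.6,28),103.2)
E
```

```text
t 15.67 pos [ 448.4 -158.1   31.8] jaw -76.81 tool x [-0.974 -0.228 -0.001] y [ 0.001 -0.    -1.   ] z [ 0.228 -0.974  0.001] open 0.43 F [-0.9 -0.4 -0.8] q [ 0.25  0.92 -0.01  2.15  0.15  0.07 -1.25]
turn y units -0.003 dyaw 0.01
shift now [0.073 0.192 0.212]
shift after turn [0.073 0.192 0.212]
```

Emit:
send_rows --motion '[[[0, 0, 0, -0.1, 0, 0.25, 0.7], [0, 0, 0, 0, 0, 0, 0.7], [0, 0, 0, 0, 0, 0, 0.7], [0, 0, 0, 0, 0, 0, 0.7], [0, 0, 0, 0, 0, 0, 0.7]]]'

```text
clock: 16.08
tool_pos: [0.4511, -0.1624, 0.0312]
eef_rot: [0.081, -0.702, 0.702, -0.081]
contact_force: [0.5, 0.7, -1.6]
opening: 0.429
```

```bash
python3 - <<'E'
from h import *
plan((450,-162.6,28),103.2)
E
```

```text
t 16.08 pos [ 451.1 -162.4   31.2] jaw -76.81 tool x [-0.974 -0.228  0.   ] y [-0. -0. -1.] z [ 0.228 -0.974  0.   ] open 0.429 F [ 0.5  0.7 -1.6] q [ 0.26  0.92 -0.02  2.14  0.15  0.08 -1.25]
turn y units -0.002 dyaw 0.01
shift now [ 0.054  0.158 -0.003]
shift after turn [ 0.054  0.158 -0.003]
```

Emit:
send_rows --motion '[[[0, 0, 0, 0, 0.1, 0, 0.7], [0, 0, 0, 0, 0.06, 0, 0.7], [0, 0, 0, 0, 0, 0, 0.7], [0, 0, 0, 0, 0, 0, 0.7], [0, 0, 0, 0, 0, 0, 0.7]]]'

```text
clock: 16.5
tool_pos: [0.4511, -0.1623, 0.0287]
eef_rot: [0.081, -0.702, 0.703, -0.081]
contact_force: [-1.2, 0.5, 10.1]
opening: 0.432
```

```bash
python3 - <<'E'
from h import *
from plant import imaging
plan((450,-162.6,28),103.2)
d=imaging.snapshot("side");im=d["img"][:,:,::-1]; cv2.imwrite("pics/side3c.png",cv2.resize(im[100:250,220:400],None,fx=4,fy=4,interpolation=cv2.INTER_CUBIC))
E
```

```text
t 16.5 pos [ 451.1 -162.3   28.7] jaw -76.8 tool x [-0.974 -0.228 -0.   ] y [ 0.001 -0.    -1.   ] z [ 0.228 -0.974  0.   ] open 0.432 F [-1.2  0.5 10.1] q [ 0.26  0.93 -0.01  2.14  0.16  0.08 -1.25]
turn y units 0.0 dyaw -0.0
shift now [0.057 0.033 0.   ]
shift after turn [0.057 0.033 0.   ]
```

View pics/side3c.png

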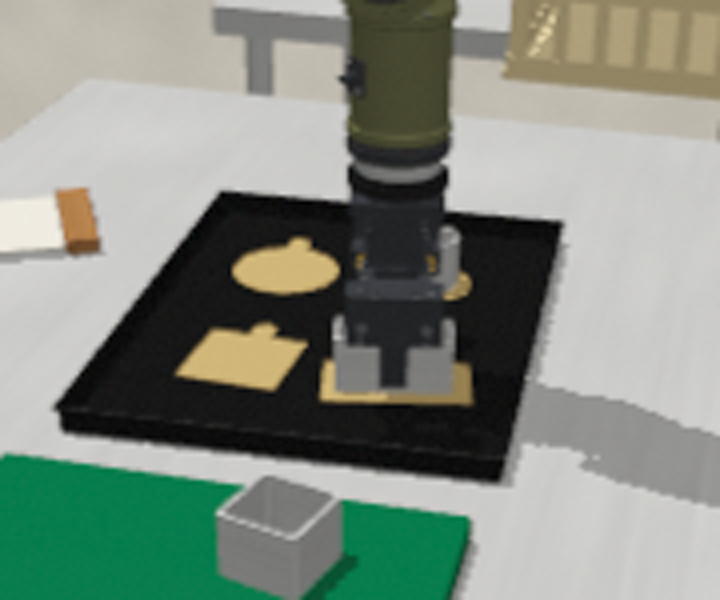

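The oblong ring touches down at 10 N and sits centred on its card in the view. I release it and go back for the square ring.

Emit:
send_rows --motion '[[[0, 0, 0, 0, -0.03, 0, 0], [0, 0, 0, 0, 0, 0, -0.6], [0, 0, 0, 0, 0, 0, -0.6], [0, 0, 0, 0, 0, 0, -0.6], [0, 0, 0, 0, -0.1, 0, -0.6]]]'

```text
clock: 16.97
tool_pos: [0.4509, -0.1623, 0.0302]
eef_rot: [-0.081, 0.703, -0.702, 0.081]
contact_force: [-0.3, -0.6, 0.6]
opening: 0.778
```

Emit:
send_rows --motion '[[[0, 0, 0, 0, -0.4, 0, -0.6], [0, 0, 0, 0, -0.8, 0, -0.7], [0, 0, 0, 0, -1, 0, -0.8], [0, 0, 0, 0, -1, 0, -1], [0, 0, 0, -0.2, -1, 0, -1]]]'

```text
clock: 17.38
tool_pos: [0.4538, -0.1617, 0.1158]
eef_rot: [-0.082, 0.702, -0.702, 0.08]
contact_force: [0.3, -0.1, -0.1]
opening: 0.998
```

```bash
python3 - <<'E'
from h import *
plan((454.1,112.3,120),76.2)
E
```

```text
t 17.38 pos [ 453.8 -161.7  115.8] jaw -76.85 tool x [-0.974 -0.228  0.002] y [-0.002 -0.    -1.   ] z [ 0.228 -0.974 -0.   ] open 0.998 F [ 0.3 -0.1 -0.1] q [ 0.28  0.75 -0.06  2.11  0.14  0.29 -1.24]
turn y units 5.88 dyaw -26.95
shift now [ -3.133  -0.212 -13.337]
shift after turn [  3.252  -0.201 -13.309]
```

Emit:
send_rows --motion '[[[0, 1, 0, -0.35, 0, -0.9, -1], [0, 1, 0, -0.25, 0, -1, -1], [0, 1, 0, -0.15, 0, -1, -1], [0, 1, 0, -0.05, 0, -1, -1], [0, 1, 0, 0.1, 0, -1, -1]]]'

```text
clock: 17.8
tool_pos: [0.4626, -0.0606, 0.1152]
eef_rot: [0.062, 0.705, -0.704, -0.061]
contact_force: [-0.4, -1.2, -0.7]
opening: 1.005
```

```bash
python3 - <<'E'
from h import *
plan((454.1,112.3,120),76.2)
E
```

```text
t 17.8 pos [462.6 -60.6 115.2] jaw -99.96 tool x [-0.985  0.173 -0.001] y [ 0.001  0.    -1.   ] z [-0.173 -0.985 -0.   ] open 1.005 F [-0.4 -1.2 -0.7] q [ 0.01  0.74  0.04  2.16 -0.11  0.24 -1.6 ]
turn y units 0.837 dyaw -3.84
shift now [ 1.913 -0.239 -8.444]
shift after turn [ 2.474 -0.24  -8.297]
```

Emit:
send_rows --motion '[[[0, 0.84, 0, 0.2, 0, -1, -1], [0, 0, 0, 0.2, 0, -1, -1], [0, 0, 0, 0.3, 0, -1, -1], [0, 0, 0, 0.3, 0, -1, -1], [0, 0, 0, 0.3, 0, -1, -1]]]'

```text
clock: 18.22
tool_pos: [0.4589, 0.0428, 0.115]
eef_rot: [0.084, 0.702, -0.702, -0.084]
contact_force: [-0.6, 0.1, -0.2]
opening: 1.004
```

Emit:
send_rows --motion '[[[0, 0, 0, 0.3, 0, -1, -1], [0, 0, 0, 0.3, 0, -0.9, -1], [0, 0, 0, 0.2, 0, -0.6, -1], [0, 0, 0, 0.2, 0, -0.3, -1], [0, 0, 0, 0.1, 0, 0, -1]]]'

```text
clock: 18.63
tool_pos: [0.4506, 0.103, 0.1148]
eef_rot: [0.083, 0.703, -0.702, -0.083]
contact_force: [-0.1, 0.2, -0.5]
opening: 1.0
```

```bash
python3 - <<'E'
from h import *
from plant import imaging
d=imaging.snapshot("top");im=d["img"][:,:,::-1]; cv2.imwrite("pics/top4.png",im)
plan((454.1,112.3,47),76.2)
E
```

```text
t 18.68 pos [450.  101.6 114.8] jaw -103.51 tool x [-0.972  0.234  0.001] y [-0.001  0.    -1.   ] z [-0.234 -0.972  0.   ] open 0.999 F [-0.4 -0.9  0.4] q [-0.38  0.75  0.09  2.17 -0.27  0.23 -1.85]
turn y units 0.063 dyaw -0.29
shift now [-0.077  3.389 -0.568]
shift after turn [-0.074  3.389 -0.569]
```

View pics/top4.png

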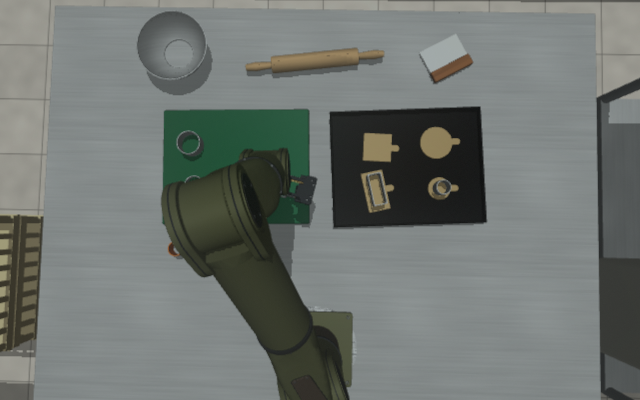

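Both placed rings look centred: the oblong at (376,190) and the small round at (439,188). I descend on the square ring and watch joint 6.

Emit:
send_rows --motion '[[[0, 0.06, 0, -0.08, 0.4, -0.55, -1], [0, 0, 0, 0, 0.6, 0, -1], [0, 0, 0, 0, 0.6, 0, -1], [0, 0, 0, 0, 0.6, 0, -1], [0, 0, 0, 0, 0.3, 0, -1]]]'

```text
clock: 19.1
tool_pos: [0.455, 0.111, 0.063]
eef_rot: [-0.086, -0.702, 0.702, 0.086]
contact_force: [-0.5, 0.6, 0.7]
opening: 1.003
```

```bash
python3 - <<'E'
from h import *
plan((454.1,112.3,47),76.2)
E
```

```text
t 19.1 pos [455. 111.  63.] jaw -103.95 tool x [-0.97   0.241  0.001] y [-0.001 -0.001 -1.   ] z [-0.241 -0.97   0.001] open 1.003 F [-0.5  0.6  0.7] q [-0.37  0.86  0.05  2.17 -0.29  0.13 -1.86]
turn y units -0.034 dyaw 0.15
shift now [ 0.061  0.802 -0.052]
shift after turn [ 0.061  0.802 -0.053]
```

Emit:
send_rows --motion '[[[0, -0.02, 0, 0.03, 0.4, -0.03, -1], [0, 0, 0, 0, 0.4, 0, -0.8], [0, 0, 0, 0, 0, 0, -0.5], [0, 0, 0, 0, 0, 0, 0.3], [0, 0, 0, 0, 0, 0, 0.3]]]'

```text
clock: 19.52
tool_pos: [0.4547, 0.1123, 0.0487]
eef_rot: [-0.085, -0.702, 0.702, 0.085]
contact_force: [0.7, -0.4, -0.1]
opening: 0.721
```

Emit:
send_rows --motion '[[[0, 0, 0, 0, 0, 0, 0.3], [0, 0, 0, 0, 0, 0, 0.3], [0, 0, 0, 0, 0, 0, 0.3], [0, 0, 0, 0, 0, 0, 0.3], [0, 0, 0, 0, 0, 0, 0.3]]]'

```text
clock: 19.93
tool_pos: [0.4548, 0.1124, 0.0489]
eef_rot: [0.085, 0.702, -0.702, -0.084]
contact_force: [0.0, 0.1, 4.7]
opening: 0.637
```

```bash
python3 - <<'E'
from h import *
plan((454.1,112.3,47),76.2)
E
```

```text
t 19.93 pos [454.8 112.4  48.9] jaw -103.76 tool x [-0.971  0.238 -0.001] y [ 0.001  0.    -1.   ] z [-0.238 -0.971 -0.   ] open 0.637 F [0.  0.1 4.7] q [-0.36  0.89  0.03  2.17 -0.3   0.09 -1.85]
turn y units 0.008 dyaw -0.04
shift now [0.034 0.095 0.014]
shift after turn [0.034 0.095 0.014]
```

Emit:
send_rows --motion '[[[0, 0, 0, 0, -0.4, 0, 0.3], [0, 0, 0, 0, -0.8, 0, 0.3], [0, 0, 0, 0, -1, 0, 0.3], [0, 0, 0, 0, -1, 0, 0.3], [0, 0, 0, 0, -1, 0, 0.3]]]'

```text
clock: 20.35
tool_pos: [0.454, 0.1122, 0.1336]
eef_rot: [-0.084, -0.702, 0.702, 0.085]
contact_force: [0.0, 0.6, -1.3]
opening: 0.634
```

```bash
python3 - <<'E'
from h import *
plan((575.2,-165.8,130),87.6)
E
```

```text
t 20.35 pos [454.  112.2 133.6] jaw -103.77 tool x [-0.971  0.238  0.001] y [-0.001 -0.    -1.   ] z [-0.238 -0.971  0.   ] open 0.634 F [ 0.   0.6 -1.3] q [-0.42  0.71  0.12  2.14 -0.28  0.3  -1.87]
turn y units -2.479 dyaw 11.37
shift now [-9.195  0.176 12.061]
shift after turn [-6.638  0.179 13.636]
```

Emit:
send_rows --motion '[[[0, -0.8, 0, -0.6, 0, 0.8, 0.3], [0, -0.84, 0, -0.6, 0, 1, 0.3], [0, -0.84, 0, -0.6, 0, 1, 0.3], [0, 0, 0, -0.5, 0, 1, 0.3], [0, 0, 0, -0.5, 0, 1, 0.3]]]'

```text
clock: 20.77
tool_pos: [0.4987, 0.0091, 0.1329]
eef_rot: [-0.014, -0.707, 0.707, 0.015]
contact_force: [2.1, 0.1, -1.6]
opening: 0.631
```

Emit:
send_rows --motion '[[[0, 0, 0, -0.5, 0, 1, 0.3], [0, 0, 0, -0.5, 0, 1, 0.3], [0, 0, 0, -0.5, 0, 1, 0.3], [0, 0, 0, -0.5, 0, 1, 0.3], [0, 0, 0, -0.5, 0, 1, 0.3]]]'

```text
clock: 21.18
tool_pos: [0.5443, -0.0929, 0.1328]
eef_rot: [-0.014, -0.707, 0.707, 0.015]
contact_force: [0.9, 0.8, -0.7]
opening: 0.633
```

```bash
python3 - <<'E'
from h import *
plan((575.2,-165.8,34),87.6)
E
```

```text
t 21.18 pos [544.3 -92.9 132.8] jaw -92.4 tool x [-0.999  0.042  0.001] y [-0.001 -0.    -1.   ] z [-0.042 -0.999  0.   ] open 0.633 F [ 0.9  0.8 -0.7] q [ 0.06  0.77  0.04  1.9  -0.06  0.48 -1.47]
turn y units 0.001 dyaw -0.0
shift now [-1.703  4.937  3.578]
shift after turn [-1.703  4.937  3.578]
```

Emit:
send_rows --motion '[[[0, 0, 0, -0.5, 0, 1, 0.3], [0, 0, 0, -0.5, 0.2, 1, 0.3], [0, 0, 0, -0.4, 0.5, 0.9, 0.3], [0, 0, 0, -0.2, 0.8, 0.5, 0.3], [0, 0, 0, 0, 0.9, 0, 0.3]]]'

```text
clock: 21.6
tool_pos: [0.5745, -0.1655, 0.085]
eef_rot: [-0.017, -0.706, 0.708, 0.015]
contact_force: [0.5, 0.1, -1.4]
opening: 0.63
```

Emit:
send_rows --motion '[[[0, 0, 0, 0, 0.9, 0, 0.3], [0, 0, 0, 0, 0.6, 0, 0.3], [0, 0, 0, 0, 0.4, 0, 0.3], [0, 0, 0, 0, 0.2, 0, 0.3], [0, 0, 0, 0, 0, 0, 0.3]]]'

```text
clock: 22.02
tool_pos: [0.5733, -0.1608, 0.0421]
eef_rot: [0.014, 0.707, -0.707, -0.015]
contact_force: [0.2, 0.5, -2.0]
opening: 0.63
```

```bash
python3 - <<'E'
from h import *
plan((575.2,-165.8,34),87.6)
E
```

```text
t 22.02 pos [ 573.3 -160.8   42.1] jaw -92.37 tool x [-0.999  0.041  0.001] y [-0.001  0.    -1.   ] z [-0.041 -0.999 -0.   ] open 0.63 F [ 0.2  0.5 -2. ] q [ 0.19  0.96  0.02  1.79 -0.04  0.4  -1.38]
turn y units 0.007 dyaw -0.03
shift now [-0.105  0.404  0.248]
shift after turn [-0.106  0.404  0.248]
```

Emit:
send_rows --motion '[[[0, 0, 0, -0.1, 0.1, 0.25, 0.3], [0, 0, 0, 0, 0.1, 0, 0.3], [0, 0, 0, 0, 0.1, 0, 0.3], [0, 0, 0, 0, 0.1, 0, 0.3], [0, 0, 0, 0, 0, 0, 0.3]]]'

```text
clock: 22.43
tool_pos: [0.5754, -0.1661, 0.0344]
eef_rot: [0.015, 0.707, -0.707, -0.015]
contact_force: [-0.2, 1.4, -2.1]
opening: 0.629
```

```bash
python3 - <<'E'
from h import *
plan((575.2,-165.8,34),87.6)
E
```

```text
t 22.43 pos [ 575.4 -166.1   34.4] jaw -92.39 tool x [-0.999  0.042  0.   ] y [-0.  0. -1.] z [-0.042 -0.999 -0.   ] open 0.629 F [-0.2  1.4 -2.1] q [ 0.19  0.97  0.02  1.78 -0.04  0.39 -1.37]
turn y units 0.002 dyaw -0.01
shift now [ 0.01   0.022 -0.013]
shift after turn [ 0.01   0.022 -0.013]
```

Emit:
send_rows --motion '[[[0, 0, 0, 0, 0.06, 0, 0.3], [0, 0, 0, 0, 0.04, 0, 0.3], [0, 0, 0, 0, 0, 0, 0.3], [0, 0, 0, 0, 0, 0, 0.3], [0, 0, 0, 0, 0, 0, 0]]]'

```text
clock: 22.85
tool_pos: [0.5755, -0.1661, 0.0339]
eef_rot: [-0.015, -0.707, 0.707, 0.015]
contact_force: [-2.6, 0.8, 9.6]
opening: 0.637
```

Emit:
send_rows --motion '[[[0, 0, 0, 0, 0, 0, -0.8], [0, 0, 0, 0, 0, 0, -0.8], [0, 0, 0, 0, 0, 0, -0.8], [0, 0, 0, 0, 0, 0, -0.8], [0, 0, 0, 0, -0.2, 0, -0.8]]]'

```text
clock: 23.27
tool_pos: [0.5749, -0.166, 0.0359]
eef_rot: [0.014, 0.707, -0.707, -0.015]
contact_force: [-0.1, -0.4, -0.1]
opening: 0.899
```

Emit:
send_rows --motion '[[[0, 0, 0, 0, -0.6, 0, -0.8], [0, 0, 0, 0, -0.9, 0, -0.8], [0, 0, 0, 0, -1, 0, -1], [0, 0, 0, 0, -1, 0, -1], [0, 0, 0, 0, -0.9, -0.6, -1]]]'

```text
clock: 23.68
tool_pos: [0.5758, -0.1575, 0.1268]
eef_rot: [-0.017, -0.706, 0.708, 0.016]
contact_force: [-0.6, -0.1, 0.5]
opening: 0.997
```

```bash
python3 - <<'E'
from h import *
plan((567.4,364.6,120),90)
E
```

```text
t 23.68 pos [ 575.8 -157.5  126.8] jaw -92.63 tool x [-0.999  0.046 -0.002] y [ 0.001 -0.003 -1.   ] z [-0.046 -0.999  0.003] open 0.997 F [-0.6 -0.1  0.5] q [ 0.17  0.82  0.03  1.76 -0.04  0.55 -1.39]
turn y units -0.574 dyaw 2.63
shift now [  1.621   0.259 -26.06 ]
shift after turn [  0.422   0.26  -26.107]
```

Emit:
send_rows --motion '[[[0, 0, 0, 0.06, 0, -1, -1], [0, 0, 0, 0.06, 0, -1, -1], [0, 0, 0, 0.06, 0, -1, -1], [0, 0, 0, 0.06, 0, -1, -1], [0, 0, 0, 0.06, 0, -1, -1]]]'

```text
clock: 24.1
tool_pos: [0.5743, -0.0531, 0.1257]
eef_rot: [0.015, 0.707, -0.707, -0.014]
contact_force: [0.5, 0.1, -0.5]
opening: 1.0
```

Emit:
send_rows --motion '[[[0, 0, 0, 0.06, 0, -1, -1], [0, 0, 0, 0.06, 0, -1, -1], [0, 0, 0, 0.06, 0, -1, -1], [0, 0, 0, 0.06, 0, -1, -1], [0, 0, 0, 0.06, 0, -1, -1]]]'

```text
clock: 24.52
tool_pos: [0.5725, 0.0472, 0.1256]
eef_rot: [0.015, 0.707, -0.707, -0.014]
contact_force: [0.2, -1.7, -0.9]
opening: 0.997
```

Emit:
send_rows --motion '[[[0, 0, 0, 0.06, 0, -1, -1], [0, 0, 0, 0.06, 0, -1, -1], [0, 0, 0, 0.06, 0, -1, -1], [0, 0, 0, 0.06, 0, -1, -1], [0, 0, 0, 0.06, 0, -1, -1]]]'

```text
clock: 24.93
tool_pos: [0.5706, 0.1474, 0.1256]
eef_rot: [0.015, 0.707, -0.707, -0.014]
contact_force: [0.9, -0.9, -0.0]
opening: 1.007
```

Emit:
send_rows --motion '[[[0, 0, 0, 0.06, 0, -1, -1], [0, 0, 0, 0.06, 0, -1, -1], [0, 0, 0, 0.06, 0, -1, -1], [0, 0, 0, 0.06, 0, -1, -1], [0, 0, 0, 0.06, 0, -1, -1]]]'

```text
clock: 25.35
tool_pos: [0.5687, 0.2476, 0.1256]
eef_rot: [0.015, 0.707, -0.707, -0.015]
contact_force: [-0.6, 0.0, 0.7]
opening: 0.999
```

Emit:
send_rows --motion '[[[0, 0, 0, 0.06, 0, -1, -1], [0, 0, 0, 0.06, 0, -1, -1], [0, 0, 0, 0.06, 0, -1, -1], [0, 0, 0, 0.06, 0, -0.9, -1], [0, 0, 0, 0, 0, -0.5, -1]]]'

```text
clock: 25.77
tool_pos: [0.5668, 0.338, 0.1255]
eef_rot: [0.014, 0.708, -0.706, -0.014]
contact_force: [0.5, 0.7, -0.7]
opening: 0.993
```

Emit:
send_rows --motion '[[[0, 0, 0, 0, 0, 0, -1], [0, 0, 0, 0, 0, 0, -1], [0, 0, 0, 0, 0, 0, -1], [0, 0, 0, 0, 0, 0, -1], [0, 0, 0, 0, 0, 0, -1]]]'

```text
clock: 26.18
tool_pos: [0.568, 0.3329, 0.1247]
eef_rot: [-0.015, -0.707, 0.707, 0.015]
contact_force: [0.9, -0.3, -0.1]
opening: 1.002
```

```bash
python3 - <<'E'
from h import *
from plant import imaging
plan((567.4,364.6,42),87.6)
d=imaging.snapshot("side");im=d["img"][:,:,::-1]; cv2.imwrite("pics/side5.png",im)
E
```

```text
t 26.18 pos [568.  332.9 124.7] jaw -92.51 tool x [-0.999  0.044 -0.   ] y [ 0.    -0.001 -1.   ] z [-0.044 -0.999  0.001] open 1.002 F [ 0.9 -0.3 -0.1] q [-0.69  0.9   0.17  1.57 -0.2   0.69 -2.04]
turn y units -0.023 dyaw 0.11
shift now [ 0.099  4.131 -1.584]
shift after turn [ 0.096  4.131 -1.585]
```

View pics/side5.png

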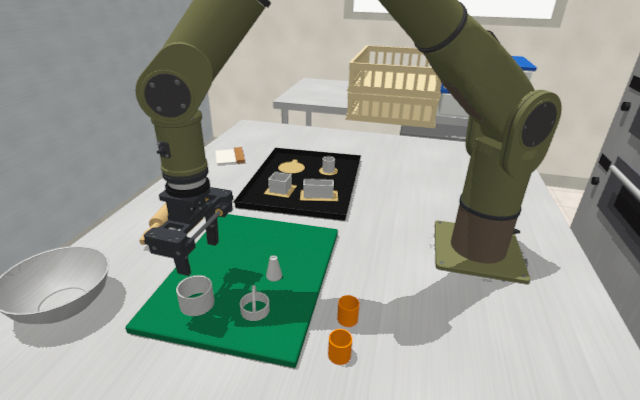

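Three rings stand on their cards, and the cutter and nozzle have not moved. I align over the large ring and check before descending, because there is only about 11 mm of clearance on each side.

Emit:
send_rows --motion '[[[0, 0, 0, 0.05, 0.3, -0.6, -1], [0, 0, 0, 0.05, 0.3, -0.6, -1], [0, 0, 0, 0, 0.3, -0.38, -1], [0, 0, 0, 0, 0.1, 0, -1], [0, 0, 0, 0, 0, 0, -1]]]'

```text
clock: 26.65
tool_pos: [0.5657, 0.3673, 0.103]
eef_rot: [-0.013, -0.707, 0.707, 0.015]
contact_force: [-0.4, -0.9, -0.3]
opening: 0.994
```

```bash
python3 - <<'E'
from h import *
from plant import imaging
d=imaging.snapshot("side");im=d["img"][:,:,::-1]; cv2.imwrite("pics/side6.png",cv2.resize(im[170:330,110:290],None,fx=4,fy=3.7,interpolation=cv2.INTER_CUBIC))
plan((567.4,364.6,42),87.6)
E
```

```text
t 26.7 pos [566.4 366.3 103.6] jaw -92.34 tool x [-0.999  0.041  0.001] y [-0.001 -0.001 -1.   ] z [-0.041 -0.999  0.001] open 1.003 F [-0.7 -0.1 -0.2] q [-0.73  0.94  0.17  1.52 -0.21  0.7  -2.08]
turn y units 0.012 dyaw -0.06
shift now [-0.058  3.082  0.08 ]
shift after turn [-0.058  3.082  0.08 ]
```

View pics/side6.png

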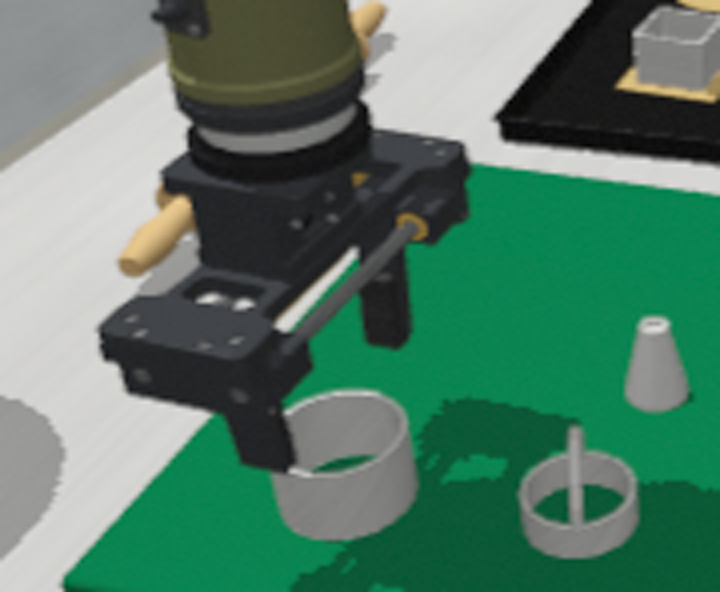

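Emit:
send_rows --motion '[[[0, 0, 0, -0.04, 0.3, 0.05, -1], [0, 0, 0, 0, 0.4, 0, -1], [0, 0, 0, 0, 0.4, 0, -1], [0, 0, 0, 0, 0.3, 0, -1], [0, 0, 0, 0, 0.2, 0, -1]]]'

```text
clock: 27.12
tool_pos: [0.5671, 0.3646, 0.0711]
eef_rot: [-0.014, -0.707, 0.707, 0.015]
contact_force: [0.3, 0.5, -0.2]
opening: 0.996
```

Emit:
send_rows --motion '[[[0, 0, 0, 0, 0.4, 0, -1], [0, 0, 0, 0, 0.5, 0, -1], [0, 0, 0, 0, 0.4, 0, -1], [0, 0, 0, 0, 0.1, 0, -0.6], [0, 0, 0, 0, 0, 0, 0]]]'

```text
clock: 27.53
tool_pos: [0.567, 0.3648, 0.0433]
eef_rot: [-0.014, -0.707, 0.707, 0.015]
contact_force: [0.5, -0.8, 0.2]
opening: 0.874
```

Emit:
send_rows --motion '[[[0, 0, 0, 0, 0, 0, 0.1], [0, 0, 0, 0, 0, 0, 0.1], [0, 0, 0, 0, 0, 0, 0.1], [0, 0, 0, 0, 0, 0, 0.1], [0, 0, 0, 0, 0, 0, 0.1]]]'

```text
clock: 27.95
tool_pos: [0.5677, 0.3653, 0.0448]
eef_rot: [0.015, 0.707, -0.707, -0.015]
contact_force: [-0.5, -0.4, 0.3]
opening: 0.739
```

```bash
python3 - <<'E'
from h import *
plan((567.4,364.6,42),87.6)
E
```

```text
t 27.95 pos [567.7 365.3  44.8] jaw -92.39 tool x [-0.999  0.042 -0.   ] y [ 0.  0. -1.] z [-0.042 -0.999 -0.   ] open 0.739 F [-0.5 -0.4  0.3] q [-0.71  1.03  0.15  1.53 -0.22  0.6  -2.07]
turn y units 0.002 dyaw -0.01
shift now [0.015 0.138 0.035]
shift after turn [0.015 0.138 0.035]
```

Opening 0.739 × 88 mm is 65 mm, so the large ring is held. I lift and travel to its card.

Emit:
send_rows --motion '[[[0, 0, 0, 0, 0, 0, 0.1], [0, 0, 0, 0, -0.4, 0, 0.1], [0, 0, 0, 0, -0.9, 0, 0.1], [0, 0, 0, 0, -1, 0, 0.1], [0, 0, 0, 0, -1, 0, 0.1]]]'

```text
clock: 28.37
tool_pos: [0.5675, 0.365, 0.1115]
eef_rot: [-0.015, -0.707, 0.707, 0.015]
contact_force: [-0.2, -0.1, -1.1]
opening: 0.741
```

Emit:
send_rows --motion '[[[0, 0, 0, 0, -0.9, 0.4, 0.1], [0, 0, 0, -0.07, -0.2, 0.8, 0.1], [0, 0, 0, -0.07, 0, 1, 0.1], [0, 0, 0, -0.07, 0, 1, 0.1], [0, 0, 0, -0.07, 0, 1, 0.1]]]'

```text
clock: 28.78
tool_pos: [0.5695, 0.2786, 0.1324]
eef_rot: [-0.015, -0.707, 0.707, 0.015]
contact_force: [0.2, -0.3, -0.8]
opening: 0.739
```

```bash
python3 - <<'E'
from h import *
plan((592,-335,130),87.6)
E
```

```text
t 28.78 pos [569.5 278.6 132.4] jaw -92.43 tool x [-0.999  0.042  0.   ] y [-0.    -0.001 -1.   ] z [-0.042 -0.999  0.001] open 0.739 F [ 0.2 -0.3 -0.8] q [-0.61  0.86  0.15  1.64 -0.19  0.65 -1.97]
turn y units -0.007 dyaw 0.03
shift now [-2.426  0.158 30.605]
shift after turn [-2.41   0.158 30.606]
```

Emit:
send_rows --motion '[[[0, 0, 0, -0.08, 0, 1, 0.1], [0, 0, 0, -0.08, 0, 1, 0.1], [0, 0, 0, -0.08, 0, 1, 0.1], [0, 0, 0, -0.08, 0, 1, 0.1], [0, 0, 0, -0.08, 0, 1, 0.1]]]'

```text
clock: 29.2
tool_pos: [0.573, 0.1782, 0.1322]
eef_rot: [-0.015, -0.707, 0.707, 0.015]
contact_force: [1.0, 1.0, 0.1]
opening: 0.74
```

Emit:
send_rows --motion '[[[0, 0, 0, -0.08, 0, 1, 0.1], [0, 0, 0, -0.08, 0, 1, 0.1], [0, 0, 0, -0.08, 0, 1, 0.1], [0, 0, 0, -0.08, 0, 1, 0.1], [0, 0, 0, -0.08, 0, 1, 0.1]]]'

```text
clock: 29.62
tool_pos: [0.5766, 0.0781, 0.1322]
eef_rot: [-0.015, -0.707, 0.707, 0.015]
contact_force: [-0.6, 0.2, -0.7]
opening: 0.74
```

Emit:
send_rows --motion '[[[0, 0, 0, -0.08, 0, 1, 0.1], [0, 0, 0, -0.08, 0, 1, 0.1], [0, 0, 0, -0.08, 0, 1, 0.1], [0, 0, 0, -0.08, 0, 1, 0.1], [0, 0, 0, -0.08, 0, 1, 0.1]]]'

```text
clock: 30.03
tool_pos: [0.5802, -0.0221, 0.1322]
eef_rot: [-0.015, -0.707, 0.707, 0.016]
contact_force: [-0.0, -0.6, -0.4]
opening: 0.736
```

Emit:
send_rows --motion '[[[0, 0, 0, -0.08, 0, 1, 0.1], [0, 0, 0, -0.08, 0, 1, 0.1], [0, 0, 0, -0.08, 0, 1, 0.1], [0, 0, 0, -0.08, 0, 1, 0.1], [0, 0, 0, -0.08, 0, 1, 0.1]]]'

```text
clock: 30.45
tool_pos: [0.5837, -0.1222, 0.1322]
eef_rot: [-0.015, -0.707, 0.707, 0.016]
contact_force: [0.8, -0.4, -1.5]
opening: 0.735
```

Emit:
send_rows --motion '[[[0, 0, 0, -0.08, 0, 1, 0.1], [0, 0, 0, -0.08, 0, 1, 0.1], [0, 0, 0, -0.08, 0, 1, 0.1], [0, 0, 0, -0.08, 0, 1, 0.1], [0, 0, 0, -0.08, 0, 1, 0.1]]]'

```text
clock: 30.87
tool_pos: [0.5873, -0.2223, 0.1321]
eef_rot: [-0.015, -0.707, 0.707, 0.016]
contact_force: [0.9, 1.2, -1.7]
opening: 0.732
```

Emit:
send_rows --motion '[[[0, 0, 0, -0.08, 0, 1, 0.1], [0, 0, 0, -0.08, 0, 1, 0.1], [0, 0, 0, -0.08, 0, 1, 0.1], [0, 0, 0, -0.08, 0, 0.8, 0.1], [0, 0, 0, 0, 0, 0.4, 0.1]]]'

```text
clock: 31.28
tool_pos: [0.5897, -0.3086, 0.1321]
eef_rot: [-0.016, -0.706, 0.708, 0.017]
contact_force: [-0.8, -1.3, -0.0]
opening: 0.739
```

Emit:
send_rows --motion '[[[0, 0, 0, 0, 0, 0, 0.1], [0, 0, 0, 0, 0, 0, 0.1], [0, 0, 0, 0, 0, 0, 0.1], [0, 0, 0, 0, 0, 0, 0.1], [0, 0, 0, 0, 0, 0, 0.1]]]'

```text
clock: 31.7
tool_pos: [0.592, -0.3028, 0.1325]
eef_rot: [0.014, 0.707, -0.707, -0.014]
contact_force: [0.8, -0.2, -0.2]
opening: 0.737
```

```bash
python3 - <<'E'
from h import *
plan((592,-335,30),87.6)
E
```

```text
t 31.7 pos [ 592.  -302.8  132.5] jaw -92.29 tool x [-0.999  0.04   0.   ] y [-0.     0.001 -1.   ] z [-0.04  -0.999 -0.001] open 0.737 F [ 0.8 -0.2 -0.2] q [ 0.4   0.89  0.01  1.54 -0.01  0.72 -1.19]
turn y units 0.025 dyaw -0.11
shift now [-0.064  5.126  1.612]
shift after turn [-0.067  5.126  1.612]
```

Emit:
send_rows --motion '[[[0, 0, 0, -0.03, 0.4, 0.6, 0.1], [0, 0, 0, -0.03, 0.7, 0.6, 0.1], [0, 0, 0, 0, 0.9, 0.4, 0.1], [0, 0, 0, 0, 0.9, 0, 0.1], [0, 0, 0, 0, 0.8, 0, 0.1]]]'

```text
clock: 32.12
tool_pos: [0.5907, -0.3382, 0.0569]
eef_rot: [-0.015, -0.707, 0.707, 0.016]
contact_force: [0.5, -1.2, -1.5]
opening: 0.74
```

Emit:
send_rows --motion '[[[0, 0, 0, 0, 0.6, 0, 0.1], [0, 0, 0, 0, 0.4, 0, 0.1], [0, 0, 0, 0, 0.2, 0, 0.1], [0, 0, 0, 0, 0, 0, 0.1], [0, 0, 0, 0, 0, 0, 0.1]]]'

```text
clock: 32.53
tool_pos: [0.592, -0.3366, 0.035]
eef_rot: [-0.015, -0.707, 0.707, 0.014]
contact_force: [0.3, 0.6, 0.2]
opening: 0.738
```

```bash
python3 - <<'E'
from h import *
plan((592,-335,29),87.6)
E
```

```text
t 32.53 pos [ 592.  -336.6   35. ] jaw -92.38 tool x [-0.999  0.042 -0.001] y [ 0.001 -0.001 -1.   ] z [-0.042 -0.999  0.   ] open 0.738 F [0.3 0.6 0.2] q [ 0.45  1.04  0.    1.51 -0.01  0.59 -1.16]
turn y units 0.003 dyaw -0.02
shift now [ 0.005  0.299 -0.08 ]
shift after turn [ 0.005  0.299 -0.08 ]
```

Emit:
send_rows --motion '[[[0, 0, 0, 0, 0.1, -0.06, 0.1], [0, 0, 0, 0, 0.1, 0, 0.1], [0, 0, 0, 0, 0.06, 0, 0.1], [0, 0, 0, 0, 0, 0, 0.1], [0, 0, 0, 0, 0, 0, 0.1]]]'

```text
clock: 32.95
tool_pos: [0.592, -0.3352, 0.0298]
eef_rot: [-0.015, -0.707, 0.707, 0.014]
contact_force: [0.1, -0.5, 1.2]
opening: 0.736
```

Emit:
send_rows --motion '[[[0, 0, 0, 0, 0.04, 0, 0.1], [0, 0, 0, 0, 0.04, 0, 0.1], [0, 0, 0, 0, 0, 0, 0.1], [0, 0, 0, 0, 0, 0, 0.1], [0, 0, 0, 0, 0, 0, 0.1]]]'

```text
clock: 33.37
tool_pos: [0.592, -0.3351, 0.0297]
eef_rot: [-0.015, -0.707, 0.707, 0.014]
contact_force: [-3.8, 1.8, 11.8]
opening: 0.738
```

Contact at 12 N. I release and retract well clear of the tray.

Emit:
send_rows --motion '[[[0, 0, 0, 0, -0.03, 0, -0.3], [0, 0, 0, 0, 0, 0, -1], [0, 0, 0, 0, 0, 0, -1], [0, 0, 0, 0, 0, 0, -1], [0, 0, 0, 0, 0, 0, -1]]]'

```text
clock: 33.78
tool_pos: [0.5914, -0.3353, 0.028]
eef_rot: [-0.015, -0.707, 0.707, 0.015]
contact_force: [-0.4, -1.2, -1.1]
opening: 0.995
```

Emit:
send_rows --motion '[[[0, 0, 0, 0, -0.3, 0, -1], [0, 0, 0, 0, -0.6, 0, -1], [0, 0, 0, 0, -0.9, 0, -1], [0, 0, 0, 0, -1, 0, -1], [0, 0, 0, 0, -1, 0, -1]]]'

```text
clock: 34.2
tool_pos: [0.5917, -0.3353, 0.1061]
eef_rot: [-0.015, -0.707, 0.707, 0.015]
contact_force: [0.1, -0.3, -0.2]
opening: 1.0
```

Emit:
send_rows --motion '[[[0, 0, 0, 0, -1, 0, -1], [0, 0, 0, 0, -1, 0.5, -1], [0, 0, 0, 0.6, -0.5, 1, -1], [0, 0, 0, 0.8, 0, 1, -1], [0, 0, 0, 0.8, 0, 1, -1]]]'

```text
clock: 34.62
tool_pos: [0.5454, -0.4043, 0.1569]
eef_rot: [-0.016, -0.706, 0.708, 0.013]
contact_force: [-0.3, 0.0, -0.2]
opening: 1.003
```

Emit:
send_rows --motion '[[[0, 0, 0, 1, 0, 1, -1], [0, 0, 0, 1, 0, 1, -1], [0, 0, 0, 1, 0, 1, -1], [0, 0, 0, 1, 0, 1, -1], [0, 0, 0, 1, 0, 1, -1]]]'

```text
clock: 35.03
tool_pos: [0.4397, -0.5001, 0.1556]
eef_rot: [-0.015, -0.707, 0.707, 0.014]
contact_force: [-0.8, -0.8, -0.9]
opening: 1.0
```

Emit:
send_rows --motion '[[[0, 0, 0, 1, 0, 1, -1], [0, 0, 0, 1, 0, 0.6, -1], [0, 0, 0, 0.6, 0, 0.3, -1], [0, 0, 0, 0, 0, 0, -1], [0, 0, 0, 0, 0, 0, -1]]]'

```text
clock: 35.45
tool_pos: [0.3875, -0.5346, 0.155]
eef_rot: [0.015, 0.707, -0.707, -0.015]
contact_force: [1.0, 0.7, -0.0]
opening: 1.0
```

```bash
python3 - <<'E'
from h import *
from plant import imaging
plan((0,0,0))
for n in ("top","side"):
    d=imaging.snapshot(n); np.savez(f"{n}9.npz",**d); cv2.imwrite(f"pics/{n}9.png",d["img"][:,:,::-1])
    im=d["img"][:,:,::-1]
    c=im[100:235,325:490] if n=="top" else im[140:220,235:370]
    cv2.imwrite(f"pics/{n}9c.png",cv2.resize(c,None,fx=4.4,fy=4.4,interpolation=cv2.INTER_CUBIC))
E
```

```text
t 35.45 pos [ 387.5 -534.6  155. ] jaw -92.43 tool x [-0.999  0.042 -0.001] y [ 0.001  0.    -1.   ] z [-0.042 -0.999 -0.   ] open 1.0 F [ 1.   0.7 -0. ] q [ 0.9   0.85 -0.04  1.54  0.05  0.75 -0.78]
shift now [ 20.501   7.728 -25.881]
```

View pics/top9c.png

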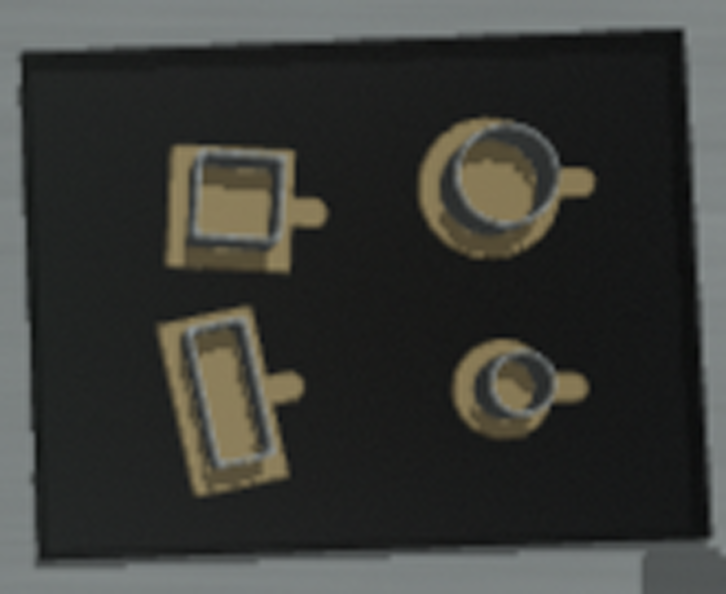

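View pics/side9.png

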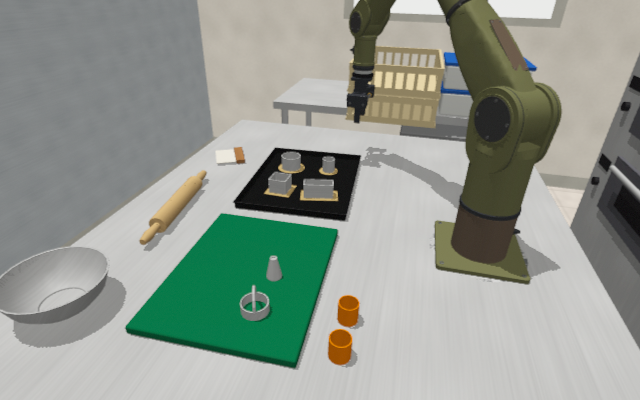

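View pics/side9c.png

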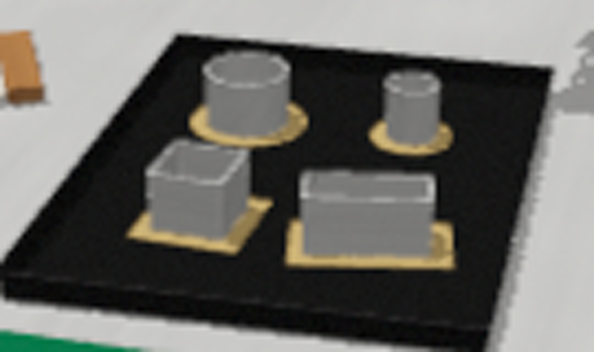

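All four stand upright on their own cards. I measure the rim centres at z = 0.050 in the top view to confirm.

```bash
python3 - <<'E'
from h import *
d=dict(np.load('top9.npz'))
hsv=cv2.cvtColor(d["img"],cv2.COLOR_RGB2HSV)
bl=(d["img"][:,:,2].astype(np.uint8))
up=cv2.resize(bl,None,fx=4,fy=4,interpolation=cv2.INTER_CUBIC)
sat=cv2.resize(hsv[:,:,1],None,fx=4,fy=4,interpolation=cv2.INTER_CUBIC)
for n,c,r,a in (("large",(591.6,-335.3),44,None),("small",(459,-345),31,None),("square",(574.5,-165.8),46,-2.4),("oblong",(447.8,-162.6),56,13.2)):
    px=proj(d,[c[0]/1000,c[1]/1000,.05])[0]
    mk=np.zeros_like(up); cv2.circle(mk,tuple(int(4*v) for v in px),int(r*1.5),255,-1)
    for th in (95,110):
        m=((up>th)&(sat<60)&(mk>0)).astype(np.uint8)
        k,_=cv2.findContours(m,cv2.RETR_EXTERNAL,cv2.CHAIN_APPROX_NONE)
        k=[q for q in k if len(q)>12]
        if not k: continue
        P=cast(d,(np.vstack(k)[:,0]+.5)/4-.5,.05); q=rect(P); cc,R_=cv2.minEnclosingCircle((P*1000).astype(np.float32))
        print(n,th,"rect off",np.round(q[0]-c,1),np.round(q[1],1),"ang",round(q[2],1),"card",a,"circ off",np.round(np.array(cc)-c,1),round(2*R_,1))
d0=dict(np.load('top0.npz'))
print("board bystander pixel diff",[int(np.abs(d["img"][y-12:y+12,x-12:x+12].astype(int)-d0["img"][y-12:y+12,x-12:x+12]).max()) for x,y in ((194,185),(231,187))])
E
```

```text
large 95 rect off [-0.6  1.8] [60.9 67.6] ang 46.3 card None circ off [0.2 1.1] 67.7
large 110 rect off [-7.  7.] [33.3 65.7] ang 47.2 card None circ off [0.7 0. ] 66.0
small 95 rect off [-0.5  0.7] [36.8 42.2] ang 46.7 card None circ off [ 1.  -1.1] 43.1
small 110 rect off [-2.5  5.8] [ 7.4 39.4] ang 28.3 card None circ off [-1.2  3.4] 39.4
square 95 rect off [0.8 0. ] [57.5 59.1] ang 87.5 card -2.4 circ off [ 0.9 -0.2] 77.6
square 110 rect off [ 1.1 -0.7] [56.2 57.3] ang 88.4 card -2.4 circ off [ 1.3 -0.5] 76.5
oblong 95 rect off [2.8 0.3] [40.  92.4] ang 13.3 card 13.2 circ off [2.6 1. ] 97.4
oblong 110 rect off [ 3.2 -0.1] [38.9 91.6] ang 13.3 card 13.2 circ off [3.1 0.3] 97.0
board bystander pixel diff [7, 8]
```

```bash
python3 -c "
from plant import job
print(job.finish_job())"
```

```text
the job is handed in; nothing more can be done
None
```

I picked the four steel rings from the board one at a time (small, oblong, square, large) and stood each on its matching card. I handed the job in after about 36 s of robot time, with the arm lifted clear of the tray; the hand-in reports no verdict.

The last top view gave these offsets from the card centres, against the 10 mm limit:

| Ring | Offset | Angle to card |
|---|---|---|
| Large round | about 1–2 mm | – |
| Small round | about 1.5 mm | – |
| Square | about 1 mm | within 1° |
| Oblong | about 3 mm | within 0.5° |

- **Upright:** all four look upright on their cards in the side view. I judged tilt by eye and did not measure it.
- **Bystanders:** the cutter and nozzle look the same as at the start, with a pixel difference of 8 or less. I left the orange rings alone.
- **Disagreement:** a stricter brightness threshold lost parts of the round rims and gave scattered centres for them (up to 10 mm off for the large ring). I went by the circle that fits the known diameter.
- **Near limit:** joint 6 came down to about 0.07 rad (range starts at 0.04) while placing the oblong ring. I set that ring slightly outward because of it, which accounts for most of its 3 mm.

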